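Stand the thin blank in the upright jig and cam it tight

TASK

Draw the thin timber blank up out of the slanted stand and stand it on end in the channel of the upright clamping jig, lowering it gently right down onto the jig's base. Then swing the jig's cam lever all the way over so that the cam presses the blank tight and flat against the fence, and leave it locked there. Leave the thick block in the stand and the other things on the bench where they are.

Things in the scene. Friction and masses are not known exactly. Their poses are not given: they have to be found in the camera images.
- blank: Thin straight pine offcut, 45 mm wide (x axis), 120 mm long (y), 19 mm thick (z), about 55 g. Origin: centre of one wide face; the wood is on the +z side. It starts leaning in the stand's +y cell, its +y end up, width along the stand's y axis, the origin's face on the cell's sloping bed; about 75 mm of its length is clear of the cell. May go in either way round, either end up.
- blank_mid (a point): The centre of the blank: 60 mm from either end, 9.5 mm from either wide face. Axes as blank.
- block: The other piece in the stand: a short thick reddish offcut, 50 x 75 x 36 mm, in the cell next to the blank (62 mm to its side, on the stand's -y side), its upper end 45 mm lower along the slope than the blank's. It stays there.
- stand: Brown wooden stock stand fixed to the bench, 135 (x) x 160 mm (y), cheeks 68 mm high; origin under its middle, z up. Two cells at y = +31 and -31 mm, each 58 mm wide (y), 42 mm across (off the bed), about 50 mm long, lean 0.60 rad from vertical: a piece in a cell points up and towards the stand's -x side (the robot's side) and comes out along that slope.
- jig: Upright clamping jig fixed to the bench: plywood base 18 mm thick, 168 (x) x 150 mm (y); a fence 66 mm high on its far side (+x), its face at x = +11.5 mm; before it a channel, open at the top, for one upright board. Origin under the channel's middle, on the bench; z up. The cam, 43 to 59 mm above the base, presses the middle of the board's near face.
- slot (a point): Middle of the channel's floor, 18 mm above the bench; axes as jig (x to the fence, z up). Edge guides 48 mm apart (y -24 to +24 mm), 34 mm high, with lead-in plates flaring out up to 45 mm. Lips at x = -12.5 mm overlap the board's edges by 6 mm: channel 24 mm deep (x). Blank fully down: its centre 60 mm above this point; pressed to the fence: centre at x = +2 mm.
- cam (a joint): Angle of the cam lever (rad) about its upright pivot, 0 (open) to 1.85 (stop), growing clockwise seen from above; starts between 0 and 0.25. It stays where it is left and turns with about 2 N at the knob; from about 1.5 on the cam squeezes the blank and it needs up to 10 N. At the stop it holds the blank by itself.
- knob (a point): Middle of the round black upright knob on the lever's end, 105 mm above the bench, 78 mm from the pivot; 23 mm in diameter, from 83 to 118 mm above the bench, the lever's 6 mm bar just below it. From the pivot it lies at joint 0 towards 232 degrees in the jig's x-y plane (-x, -y), at 1.85 towards 126 degrees (-x, +y).
- pivot (a point): A point on the upright axis of the cam, at the height of the middle of the knob: x = -30 mm, y = 0 from the jig's origin. Axes as jig.
- tape_rule: Yellow tape measure, 37 x 70 x 64 mm, a bystander. Origin under its middle.
- square: Flat metal triangular carpenter's square, 155 x 155 x 16 mm, a bystander. Origin under its middle.
- marking_pencil: Red carpenter's pencil, 173 mm long, a bystander. Origin under its middle.
- glue: Blue glue bottle with black cap, 196 mm tall, a bystander. Origin under its middle.
- driver: Red screwdriver, 200 mm long, a bystander. Origin under its middle.
- pliers: Pliers with blue grips, 159 mm long, a bystander. Origin under its middle.
- sanding_block: Black foam sanding block, 60 x 100 x 28 mm, a bystander. Origin under its middle.

How it is judged:
On the way, in this order (a step that is already met when the one before it is completed fails the run):
1. the blank has been drawn out of the stand and lifted clear (height (world z) of blank_mid above 0.13 m), for 0.1 s.
2. the blank stands in the jig's channel, fully down on the base, while the cam is still open (horizontal distance between blank_mid and slot below 0.006 m and z of blank_mid in the frame of slot between 0.057 and 0.0625 m and angle between the y axis of blank and the z axis of jig, either way round below 0.1 rad and value of joint cam below 0.6 rad), for 0.2 s.
At the end, for the whole second after the job is handed in: The blank stands on end in the jig's channel, fully down on the base (within 2.5 mm), upright and flat against the fence (within 2 degrees and 2 mm), the cam lever is over to within 0.17 rad of its stop and the cam by itself presses on the blank with more than 4 N; the blank is at rest (x of blank_mid in the frame of slot between 0.0005 and 0.004 m and z of blank_mid in the frame of slot between 0.058 and 0.0625 m and angle between the y axis of blank and the z axis of jig, either way round below 0.035 rad and angle between the z axis of blank and the x axis of jig, either way round below 0.035 rad and value of joint cam above 1.68 rad and contact force between cam and blank above 4 N and linear speed of blank below 0.02 m/s); the robot touches nothing.
It fails at once if the blank is dropped into the channel (falls faster than 0.45 m/s inside it) (horizontal distance between blank_mid and slot below 0.012 m and z of blank_mid in the frame of slot below 0.1 m and linear speed of blank above 0.45 m/s).
It fails at once if the thick block or a thing lying on the bench is shifted by more than 30 mm (the pencil 40 mm) (distance of any of tape_rule, square, glue, driver, pliers, sanding_block, block from where it was at the start of the episode above 0.03 m or distance of marking_pencil from where it was at the start of the episode above 0.04 m).
It also fails if it takes over 61 s, if anything falls off the work surface, if the arm or the gripper's body presses on something with over 40 N, if the wrist force passes 120 N, or if a joint passes its speed limit or range.

ROBOT

A 6-joint arm with a two-finger parallel gripper is mounted at the origin on a cart in front of the work surface, level with it; the furniture and walls round the work are solid. World frame = base frame: x ahead of the robot, y to its left, z up, the work surface at z = 0. Lengths are in m, angles in rad, forces in N, time in s.
With the tool pointing down it reaches from about 0.4 to 0.825 m from the base axis. Payload 7 kg.
Tool frame: the origin (TCP) lies at the centre of the arm's flange, where the gripper is bolted on; the fingertips stand 178 mm ahead of it and the grasp point (between the pads) lies 159 mm ahead of it; z points along the fingers, y is the line along which they close (so a half turn about z gives the same grasp; the last joint's range is limited). The gripper opens to 88 mm and grips with 3 to 60 N. Pads are 19 mm wide; open, the fingers measure 130 mm over their backs; the gripper's body (78 mm by 193 mm) begins 47 mm behind the grasp point.
Start: joints at [-0.934, 0.359, 0.012, 0, -1.224, -0.288], TCP at [0.231, -0.634, 0.405] pointing down, gripper open.
Joint ranges: [-3.07, 3.07], [-1.43, 2.12], [-1.02, 1.25], [-3.03, 1.67], [-3.05, -0], [-3.03, 3.03]. Speed limits (rad/s): [2.39, 2.39, 3.01, 3.14, 3.14, 3.14].

INTERFACE

Orientations are given as a unit quaternion [w, x, y, z].
In Python, from plant import arm gives the robot as it stands.
- The arm moves only by the tool jog_arm, never from a script. Its argument "commands" is one flat list of numbers, 7 for each row, row after row: the opening, from 0 (shut) to 1 (fully open), then the shift along the tool's x, y, z as a fraction of full scale, then the turn, a rotation vector about the tool's x, y, z as a fraction of full scale. A call has 1 to 12 rows; each row shifts and turns the commanded pose from where the row before left it, along the tool's axes as they then stand; what a row does not reach is not made up. Full scale, the value 1, is 25 mm for a shift and 6 degrees for a turn. A row lasts 1/12 s, in which the tool goes at most 41.7 mm and 7.16 degrees, less where a joint would pass 70% of its speed; a pose out of reach is approached as far as the arm can. A call with a number of a shift or a turn outside -1 to 1 is refused whole. A call with a gripper value outside its range is refused whole. The fingers move at their own pace and stop on an object; the grip force is fixed at half the most. Time passes only in rows, so rows that do not move let the fingers close. It gives the time, the measured TCP pose, the force, the opening and the grip force at its end, in the units of the state.
- arm.sense(): the state, without advancing time (a new reading comes with each control period).
- arm.get_image(name): name is "scene" or "side" or "wrist"; returns the picture (400x640x3 uint8, red, green, blue); there is no depth.
- arm.camera_model(name): a dict with "vfov" (degrees; the focal length in pixels is half the picture's height over the tangent of half this angle, whatever the lens; pixels are square), "cx", "cy" (the principal point, pixels), "D" ([k1, k2, p1, p2, k3] as OpenCV has them; the pictures are not rectified), "cam_to_world" (4x4, takes a point from camera to world coordinates); the wrist camera has in their place "tool_from_camera" (4x4, takes a point from camera to tool coordinates, whose origin is the TCP and whose axes are the flange's). Camera axes: x right, y down, z forward; pixel columns grow to the right and rows downward; lengths in m; the calibration is good to about 2 mm. A picture is of the moment at which its call begins: read the wrist's pose just before it. camera_model takes no time and is no camera call.
- arm.hand_in(): hands the job in; it is judged then, once.
The state is a dict: "time": time; "qpos": joint angles; "dq": joint speeds; "effort": joint torques, N m; "position": TCP position; "tool_rot": TCP orientation; "ft_force": force on the tool from outside, world axes, zero at the start; "moment": the same for the moment, N m; "width": opening from 0.0 (shut) to 1.0 (fully open); "grasp_force": force on a finger pad.
Only numpy, scipy, OpenCV 4.12 (cv2) and the standard library are available. Lean on these libraries where they do the work, as an engineer would, in place of code of your own. Each camera call takes 0.05 s, during which the arm holds its last target. There are 200 camera calls.

## Working session

There is one attempt and no reset: what is moved stays moved. The work goes in short steps, Python scripts to look and compute and a tool call to move; the robot and the scene stay as the last step left them, time stands still between calls to the robot, and variables do not carry over. Pictures are saved under pics/ and viewed, at most 10 in all, crops included, and the job is handed in when it is done.

Besides the shell and the picture viewer there is one more tool, called after ">>>" by a JSON object that holds its "name" and its "arguments", one argument or row to a line. jog_arm: Moves the arm, as the interface text tells. Shift numbers are shares of 25 mm and turn numbers shares of 6 degrees, none past 1 either way. Its arguments: {"type":"object","properties":{"commands":{"type":"array"}},"required":["commands"]}

```bash
mkdir -p pics; ls; python3 - <<'E'
from plant import arm
import cv2,numpy as np
for n in("scene","side"):
    im=arm.get_image(n); cv2.imwrite(f"pics/{n}0.png",cv2.cvtColor(im,cv2.COLOR_RGB2BGR)); print(n,arm.camera_model(n))
print(arm.camera_model("wrist")); print(arm.sense())
E
```

```text
pics
scene {'vfov': 45.22795428128213, 'cx': 322.1728481559337, 'cy': 199.76272814868202, 'D': array([-0.05918733,  0.        ,  0.        ,  0.        ,  0.        ]), 'cam_to_world': array([[-0.82084366, -0.23887571,  0.51880063, -0.19335486],
       [-0.57109011,  0.32979302, -0.75172645,  0.93388052],
       [ 0.00847236, -0.91333179, -0.40712806,  0.66574021],
       [ 0.        ,  0.        ,  0.        ,  1.        ]])}
side {'vfov': 48.35937053737225, 'cx': 320.5903726547071, 'cy': 199.39824426979501, 'D': array([0.03143986, 0.        , 0.        , 0.        , 0.        ]), 'cam_to_world': array([[ 0.64416995, -0.50140347,  0.57761548, -0.31393936],
       [-0.7648677 , -0.41758399,  0.49051097, -0.80476067],
       [-0.00474093, -0.75777185, -0.65250238,  1.07684511],
       [ 0.        ,  0.        ,  0.        ,  1.        ]])}
{'vfov': 69.8885437512536, 'cx': 315.30080564439527, 'cy': 202.6380798062463, 'D': array([-0.03252588,  0.        ,  0.        ,  0.        ,  0.        ]), 'tool_from_camera': array([[-5.86649588e-05, -9.62183037e-01, -2.72403743e-01,
         7.33
[... 277 characters left out ...]
: 0.1, 'qpos': array([-9.33921531e-01,  3.59326468e-01,  1.11804302e-02, -3.16860827e-04,
       -1.22407902e+00, -2.88141246e-01]), 'dq': array([-9.55324574e-04, -2.18515459e-03,  2.12546213e-03,  1.96952336e-03,
        9.69539972e-05, -8.85452327e-04]), 'effort': array([-2.03129268e-03, -5.84162092e+01,  2.93755192e+01,  7.01564267e+00,
        1.02289551e-02, -4.58256886e-05]), 'position': array([ 0.2306281 , -0.63421011,  0.40382046]), 'tool_rot': array([-1.85431691e-04, -1.73431378e-01,  9.84845686e-01,  7.05777677e-04]), 'ft_force': array([-1.17456972,  0.23042857,  0.12996278]), 'moment': array([ 0.02899846, -0.06430207, -0.038823  ]), 'grasp_force': 0.0, 'width': 0.9968114055492641}
```

View pics/scene0.png

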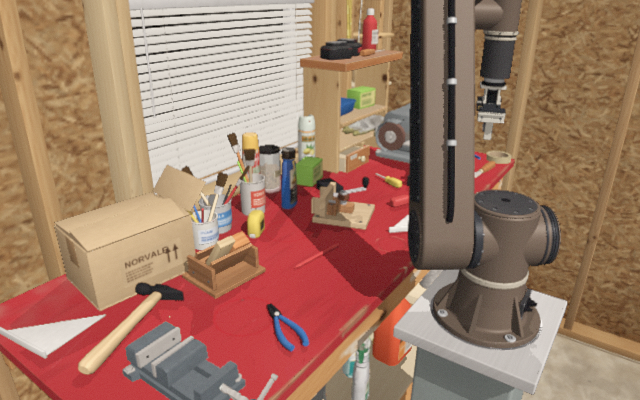

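View pics/side0.png

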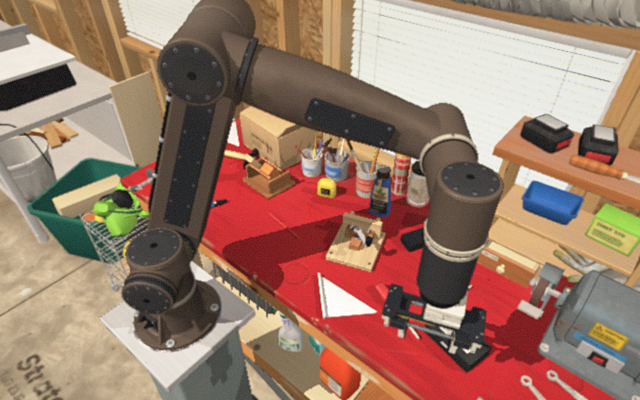

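The scene view shows the stand at about (225,265) and the jig at (343,205). In the side view they are at (266,180) and (357,243). I'll zoom in on both.

```bash
cat > h.py <<'E'
import numpy as np,cv2
from plant import arm
from scipy.spatial.transform import Rotation as R
def K(m): f=200/np.tan(np.radians(m["vfov"]/2)); return np.array([[f,0,m["cx"]],[0,f,m["cy"]],[0,0,1]])
def pose(s): 
    T=np.eye(4); T[:3,:3]=R.from_quat(np.roll(s["tool_rot"],-1)).as_matrix(); T[:3,3]=s["position"]; return T
def c2w(n,s=None):
    m=arm.camera_model(n); return m["cam_to_world"] if n!="wrist" else pose(s)@m["tool_from_camera"]
def proj(P,n,T):
    m=arm.camera_model(n); W=np.linalg.inv(T)
    return cv2.projectPoints(np.atleast_2d(P).astype(float),cv2.Rodrigues(W[:3,:3])[0],W[:3,3],K(m),m["D"])[0][:,0]
def onz(uv,z,n,T):
    m=arm.camera_model(n); u=cv2.undistortPoints(np.array(uv,float).reshape(-1,1,2),K(m),m["D"])[:,0]
    d=np.c_[u,np.ones(len(u))]@T[:3,:3].T; o=T[:3,3]; return o+d*((z-o[2])/d[:,2])[:,None]
E
python3 - <<'E'
import cv2,numpy as np
a=cv2.imread("pics/scene0.png");b=cv2.imread("pics/side0.png")
c=lambda im,x,y,k:cv2.resize(im[y:y+300//k,x:x+400//k],None,fx=k,fy=k,interpolation=cv2.INTER_CUBIC)
cv2.imwrite("pics/z0.png",np.vstack([np.hstack([c(a,175,220,4),c(a,295,165,4)]),np.hstack([c(b,220,145,4),c(b,310,205,4)])]))
E
```

```text
(no output)
```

View pics/z0.png

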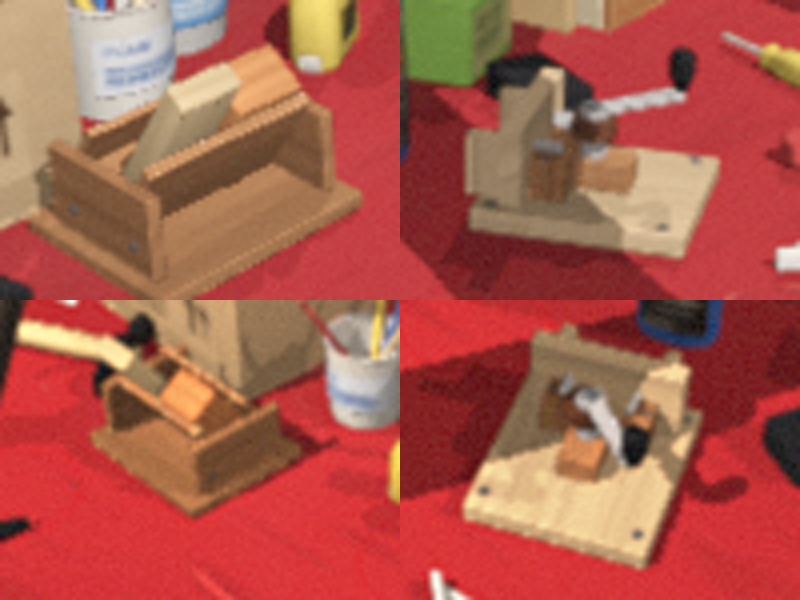

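```bash
python3 - <<'E'
from h import *
np.set_printoptions(precision=4,suppress=True)
S=c2w("scene");D=c2w("side")
print("jig scene -x-y,-x+y,+x+y\n",onz([(375,204.3),(365.5,226),(312.5,217.5)],.018,"scene",S))
print("jig side -x+y,-x-y,+x-y\n",onz([(326.5,257),(371.3,269.5),(385,232)],.018,"side",D))
print("stand side\n",onz([(243,179),(268.75,198.75),(295,182.5)],.008,"side",D))
print("stand scene\n",onz([(182.5,275),(220,294),(265.5,269)],.008,"scene",S))
print("knob", onz([(310+232/4,205+143/4)],.118,"side",D),onz([(295+283/4,165+66/4)],.105,"scene",S))
E
```

```text
jig scene -x-y,-x+y,+x+y
 [[ 0.4721 -0.3332  0.018 ]
 [ 0.4193 -0.1808  0.018 ]
 [ 0.5799 -0.1354  0.018 ]]
jig side -x+y,-x-y,+x-y
 [[ 0.4216 -0.2032  0.018 ]
 [ 0.4705 -0.3414  0.018 ]
 [ 0.6335 -0.2826  0.018 ]]
stand side
 [[0.5322 0.3086 0.008 ]
 [0.5128 0.1479 0.008 ]
 [0.6454 0.1386 0.008 ]]
stand scene
 [[0.6637 0.3013 0.008 ]
 [0.5293 0.3036 0.008 ]
 [0.5146 0.1587 0.008 ]]
knob [[ 0.4809 -0.3137  0.118 ]] [[ 0.4907 -0.2977  0.105 ]]
```

The jig's yaw is about 0.3 rad with its middle near (0.53,-0.24). The stand's yaw is about -0.1 rad, near (0.59,0.225). I'll move to view the jig with the wrist camera.

>>> {"name": "jog_arm", "arguments": {
  "commands": [1, -0.94, 0.53, 0, 0, 0, 0, 1, -0.94, 0.53, 0, 0, 0, 0, 1, -0.94, 0.53, 0, 0, 0, 0, 1, -0.94, 0.53, 0, 0, 0, 0, 1, -0.94, 0.53, 0, 0, 0, 0, 1, -0.94, 0.53, 0, 0, 0, 0, 1, -0.94, 0.53, 0, 0, 0, 0, 1, -0.94, 0.53, 0, 0, 0, 0, 1, -0.94, 0.53, 0, 0, 0, 0, 1, -0.94, 0.53, 0, 0, 0, 0]
}}

```text
time: 0.93
position: [0.4068, -0.4283, 0.4044]
tool_rot: [-0.0, -0.173, 0.985, 0.0]
ft_force: [0.1, -0.0, -0.0]
width: 1.0
grasp_force: 0.0
```

>>> {"name": "jog_arm", "arguments": {
  "commands": [1, -0.94, 0.53, 0, 0, 0, 0, 1, -0.94, 0.53, 0, 0, 0, 0, 1, -0.94, 0.53, 0, 0, 0, 0, 1, -0.94, 0.53, 0, 0, 0, 0, 1, -0.94, 0.53, 0, 0, 0, 0, 1, -0.94, 0.53, 0, 0, 0, 0, 1, -0.94, 0.53, 0, 0, 0, 0, 1, -0.94, 0.53, 0, 0, 0, 0, 1, -0.94, 0.53, 0, 0, 0, 0, 1, 0, 0, 0, 0, 0, 0, 1, 0, 0, 0, 0, 0, 0]
}}

```text
time: 1.85
position: [0.565, -0.244, 0.404]
tool_rot: [-0.001, -0.175, 0.985, 0.0]
ft_force: [-0.1, 0.0, 0.4]
width: 0.999
grasp_force: 0.0
```

```bash
python3 - <<'E'
from h import *
s=arm.sense(); im=arm.get_image("wrist"); cv2.imwrite("pics/w1.png",cv2.cvtColor(im,4)); np.save("w1.npy",pose(s)); print(s["time"],pose(s).round(4))
E
```

```text
1.85 [[-9.391e-01 -3.437e-01 -1.100e-03  5.650e-01]
 [-3.437e-01  9.391e-01  3.000e-04 -2.440e-01]
 [ 9.000e-04  7.000e-04 -1.000e+00  4.040e-01]
 [ 0.000e+00  0.000e+00  0.000e+00  1.000e+00]]
```

View pics/w1.png

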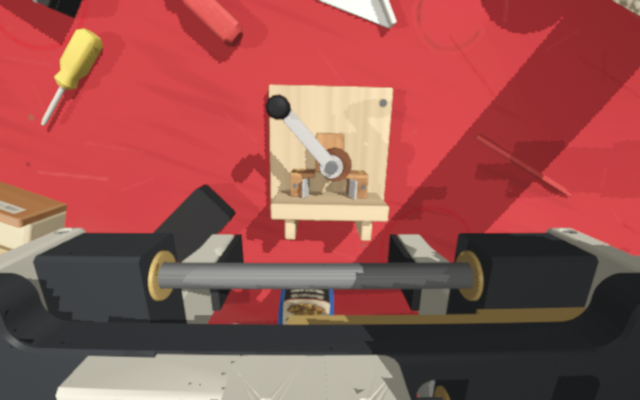

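The jig is seen well from above: base corners at about (269,87) and (392,88), knob at (278,107), hub at (331,167), fence at rows 195-220. The glue bottle stands behind it at (305,305). I'll zoom in to measure.

```bash
python3 - <<'E'
import cv2
from h import arm
a=cv2.imread("pics/w1.png")[78:246,240:424]
a=cv2.resize(a,None,fx=3.5,fy=3.5,interpolation=cv2.INTER_CUBIC)
for i in range(0,168,20): cv2.putText(a,str(78+i),(0,int(i*3.5)+5),0,.4,(255,255,255)); cv2.line(a,(30,int(i*3.5)),(40,int(i*3.5)),(255,255,255))
for i in range(0,184,20): cv2.putText(a,str(240+i),(int(i*3.5)-10,585),0,.4,(255,255,255)); cv2.line(a,(int(i*3.5),570),(int(i*3.5),575),(255,255,255))
cv2.imwrite("pics/z1.png",a); print(arm.sense()["qpos"])
E
```

```text
[-9.19898705e-02  2.61903323e-01 -1.27129415e-01 -1.32263592e-04
 -1.18292010e+00 -1.12883346e+00]
```

View pics/z1.png

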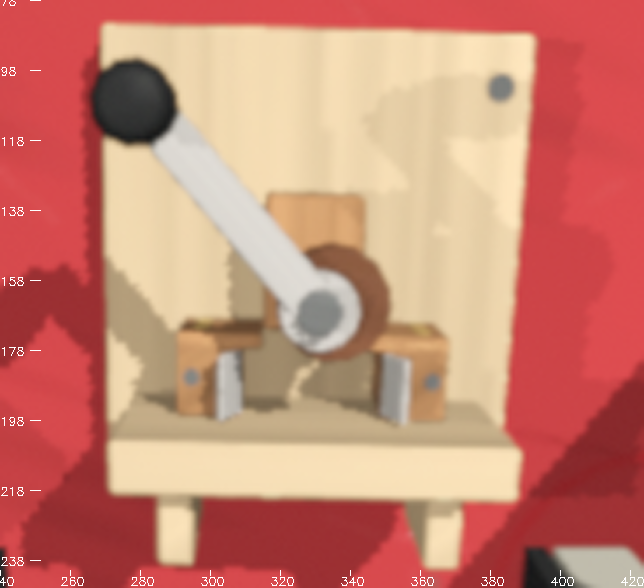

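```bash
python3 - <<'E'
from h import *
np.set_printoptions(precision=4,suppress=True)
T=np.load("w1.npy")@arm.camera_model("wrist")["tool_from_camera"]
c=onz([(268.9,84.6),(393.1,88.3)],.018,"wrist",T); f=onz([(270.6,203.7),(388.9,206.6)],.084,"wrist",T)
k=onz([(278.3,106.9)],.112,"wrist",T)[0]; p=onz([(331.4,167.4)],.088,"wrist",T)[0]
print(c,f,k,p)
print("widths",np.linalg.norm(c[1]-c[0]),np.linalg.norm(f[1]-f[0]),"kp",np.linalg.norm((k-p)[:2]))
yv=(c[1]-c[0])/np.linalg.norm(c[1]-c[0])+(f[1]-f[0])/np.linalg.norm(f[1]-f[0]); yaw=np.arctan2(-yv[0],yv[1])
print("yaws",np.arctan2(-(c[1]-c[0])[0],(c[1]-c[0])[1]),np.arctan2(-(f[1]-f[0])[0],(f[1]-f[0])[1]))
X=np.array([np.cos(yaw),np.sin(yaw)]);Y=np.array([-X[1],X[0]])
fm=f.mean(0)[:2]; o=fm-.0115*X; print("origin from fence",o,"yaw",yaw)
for n,q in(("c0",c[0]),("c1",c[1]),("k",k),("p",p)): d=q[:2]-o; print(n,d@X,d@Y)
th=np.arctan2((k-p)[:2]@Y,(k-p)[:2]@X); print("lever deg",np.degrees(th)%360)
# side-view check
for n in("side","scene"):
  P=[np.r_[o+a*X+b*Y,z] for a,b,z in((.0115,.075,.084),(.0115,-.075,.084),(c.mean(0)[:2]@X-o@X,-.075,.018),(c.mean(0)[:2]@X-o@X,.075,.018))]
  print(n,proj(P,n,c2w(n)))
print("glue",onz([(305,312)],.196,"wrist",T))
E
```

```text
[[ 0.474  -0.3357  0.018 ]
 [ 0.4265 -0.1943  0.018 ]] [[ 0.5932 -0.2848  0.084 ]
 [ 0.5518 -0.1621  0.084 ]] [ 0.4948 -0.3046  0.112 ] [ 0.5327 -0.2372  0.088 ]
widths 0.14914024850168595 0.12944901967467218 kp 0.07735563227353547
yaws 0.3241375522502527 0.32536646527018076
origin from fence [ 0.5616 -0.2271] yaw 0.3247520087602167
c0 -0.11765016111305882 -0.07489293042649343
c1 -0.11755852092223588 0.07424728992073572
k -0.0880300363810286 -0.05204769905191527
p -0.03053393760046897 -0.00029740949277779985
lever deg 221.98930492149157
side [[339.224  213.8251]
 [383.4783 225.3325]
 [370.4595 267.9076]
 [325.0913 254.7181]]
scene [[324.3239 198.3787]
 [336.9548 180.6636]
 [374.8469 203.891 ]
 [365.6606 223.8021]]
glue [[ 0.6304 -0.2276  0.196 ]]
```

```bash
python3 - <<'E'
from h import *
np.set_printoptions(precision=4,suppress=True)
import cv2
o=np.array([.5616,-.2271]);X=np.array([np.cos(.3248),np.sin(.3248)]);Y=np.array([-X[1],X[0]])
a=cv2.imread("pics/side0.png")[155:235,330:430];b=cv2.imread("pics/scene0.png")[140:220,250:350];w=cv2.imread("pics/w1.png")[270:350,262:362]
k=lambda i:cv2.resize(i,(500,400))[:,:][:, :]
r=lambda i:cv2.resize(i,(266,213),interpolation=2)
def g(i,x0,y0):
    i=cv2.resize(i,(400,320),interpolation=2)
    for j in range(0,100,20): cv2.putText(i,str(x0+j),(j*4,10),0,.35,(255,255,255)); cv2.putText(i,str(y0+j),(0,j*4+10),0,.35,(255,255,255)) if j<80 else 0
    return i[:290]
cv2.imwrite("pics/z2.png",np.vstack([np.hstack([g(a,330,155),g(b,250,140)]),np.hstack([g(w,262,270),0*g(w,0,0)])]))
E
```

```text
(no output)
```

View pics/z2.png

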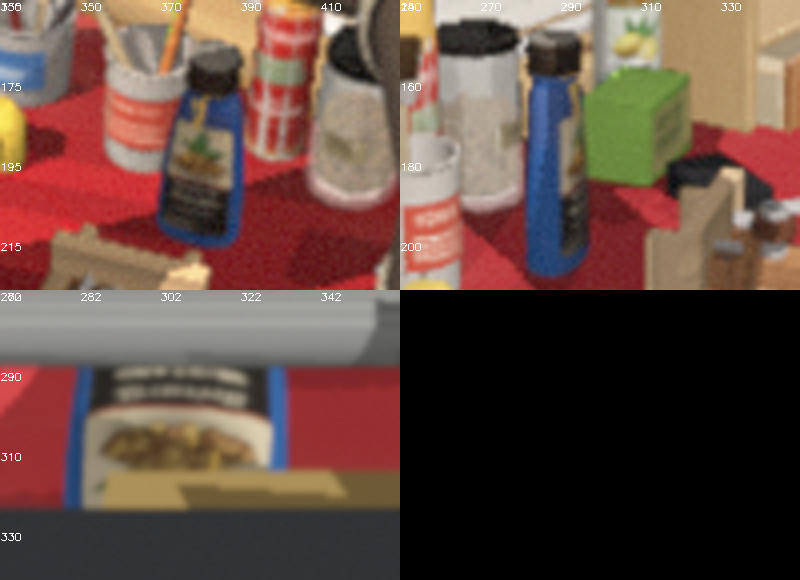

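```bash
python3 - <<'E'
from h import *
np.set_printoptions(precision=4,suppress=True)
o=np.array([.5616,-.2271]);X=np.array([np.cos(.3248),np.sin(.3248)]);Y=np.array([-X[1],X[0]])
def j(p): d=p[:,:2]-o; return np.c_[d@X,d@Y]
print("side base near pts",j(onz([(369.5,211),(379,215),(389,214)],0,"side",c2w("side"))))
print("scene base near",j(onz([(282,206),(289,208.5),(296,205)],0,"scene",c2w("scene"))))
print("cap top side",j(onz([(384,167)],.196,"side",c2w("side"))),"scene",j(onz([(288.5,150)],.196,"scene",c2w("scene"))))
E
```

```text
side base near pts [[ 0.1517  0.0077]
 [ 0.1436 -0.0298]
 [ 0.1615 -0.0615]]
scene base near [[ 0.1794 -0.0064]
 [ 0.1507  0.0051]
 [ 0.1378 -0.0276]]
cap top side [[ 0.1645 -0.0246]] scene [[ 0.1529 -0.0077]]
```

The glue bottle is 0.16 m behind the fence, so it's out of the way. Next I'll move over the stand.

>>> {"name": "jog_arm", "arguments": {
  "commands": [1, -0.44, 0.95, 0, 0, 0, 0, 1, -0.44, 0.95, 0, 0, 0, 0, 1, -0.44, 0.95, 0, 0, 0, 0, 1, -0.44, 0.95, 0, 0, 0, 0, 1, -0.44, 0.95, 0, 0, 0, 0, 1, -0.44, 0.95, 0, 0, 0, 0, 1, -0.44, 0.95, 0, 0, 0, 0, 1, -0.44, 0.95, 0, 0, 0, 0, 1, -0.44, 0.95, 0, 0, 0, 0, 1, -0.44, 0.95, 0, 0, 0, 0, 1, -0.44, 0.95, 0, 0, 0, 0]
}}

```text
time: 2.82
position: [0.5882, 0.0418, 0.4048]
tool_rot: [-0.0, -0.173, 0.985, 0.0]
ft_force: [-0.2, 0.1, -0.7]
width: 0.997
grasp_force: 0.0
```

>>> {"name": "jog_arm", "arguments": {
  "commands": [1, -0.44, 0.95, 0, 0, 0, 0, 1, -0.44, 0.95, 0, 0, 0, 0, 1, -0.44, 0.95, 0, 0, 0, 0, 1, -0.44, 0.95, 0, 0, 0, 0, 1, -0.44, 0.95, 0, 0, 0, 0, 1, 0, 0, 0, 0, 0, 1, 1, 0, 0, 0, 0, 0, 1, 1, 0, 0, 0, 0, 0, 1, 1, 0, 0, 0, 0, 0, 1, 1, 0, 0, 0, 0, 0, 0, 1, 0, 0, 0, 0, 0, 0, 1, 0, 0, 0, 0, 0, 0]
}}

```text
time: 3.82
position: [0.5998, 0.1714, 0.4047]
tool_rot: [-0.0, 0.034, 0.999, -0.0]
ft_force: [0.2, -0.4, -0.1]
width: 1.004
grasp_force: 0.0
```

```bash
python3 - <<'E'
from h import *
s=arm.sense(); im=arm.get_image("wrist"); cv2.imwrite("pics/w2.png",cv2.cvtColor(im,4)); np.save("w2.npy",pose(s)); print(s["time"],s["qpos"],pose(s).round(4))
a=cv2.cvtColor(im,4)[60:260,190:450];a=cv2.resize(a,None,fx=3,fy=3,interpolation=2)
for i in range(0,200,20): cv2.putText(a,str(60+i),(0,i*3+5),0,.4,(255,255,255))
for i in range(0,260,20): cv2.putText(a,str(190+i),(i*3-10,597),0,.4,(255,255,255))
cv2.imwrite("pics/z3.png",a)
E
```

```text
3.8167 [ 5.90911536e-01  2.75267064e-01 -1.07413113e-01 -1.98322459e-05
 -1.18817888e+00 -2.22918460e+00] [[-9.977e-01  6.740e-02 -1.000e-04  5.998e-01]
 [ 6.740e-02  9.977e-01 -0.000e+00  1.714e-01]
 [ 1.000e-04 -0.000e+00 -1.000e+00  4.047e-01]
 [ 0.000e+00  0.000e+00  0.000e+00  1.000e+00]]
```

View pics/z3.png

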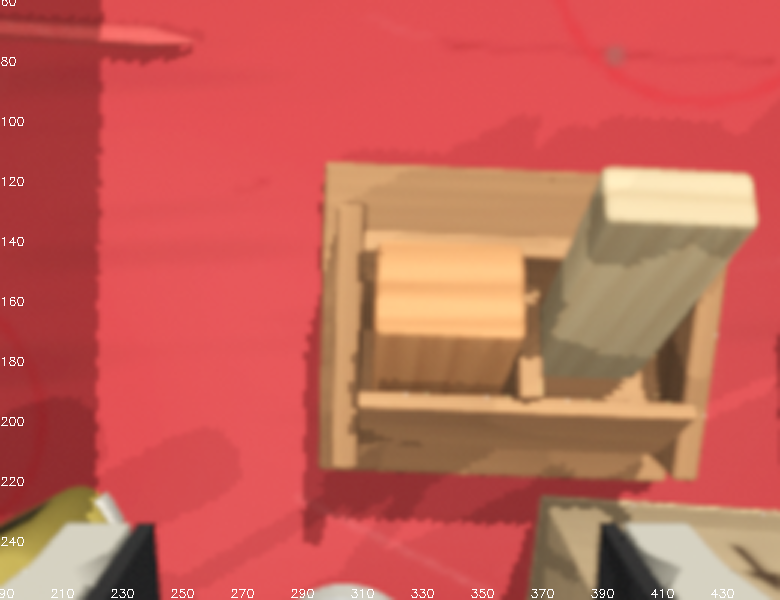

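The blank's end face is at about (391-442,116-136) in the wrist picture and the block's at (316-364,141-171). I'll fit the blank's pose from the end face.

```bash
cat > fit.py <<'E'
from h import *
from scipy.optimize import least_squares
np.set_printoptions(precision=4,suppress=True)
T=np.load("w2.npy")@arm.camera_model("wrist")["tool_from_camera"]
S,C=np.sin(.6),np.cos(.6)
def axes(yaw):
    R_=R.from_euler("z",yaw).as_matrix(); return R_@[-S,0,C],R_@[0,1,0],R_@[C,0,S]  # up-slope, width, normal
def corners(v,w,t):
    a,y,n=axes(v[3]); p=v[:3]; return np.array([p-n*t/2-y*w/2,p-n*t/2+y*w/2,p+n*t/2+y*w/2,p+n*t/2-y*w/2])
if __name__=="__main__":
    px=np.array([(391,116),(440.7,118),(442.3,135.7),(391.7,133.7)])
    r=least_squares(lambda v:(proj(corners(v,.045,.019),"wrist",T)-px).ravel(),[.5,.25,.13,-.08])
    print("blank end",r.x,r.fun)
    bx=np.array([(316,141),(364,141.5),(364.8,171.5),(316,170)])
    q=least_squares(lambda v:(proj(corners(v,.05,.036),"wrist",T)-bx).ravel(),[.5,.2,.1,-.08])
    print("block end",q.x,q.fun)
    c=corners(r.x,.045,.019)
    for n in("scene","side"): print(n,proj(c,n,c2w(n)))
    print("plate",onz([(299.3,114.3),(296.7,215.7),(421.5,219.3)],.008,"wrist",T))
    for z in(.008,.068): print(onz([(296.7,215.7),(421.5,219.3)],z,"wrist",T))
    a,y,n=axes(-.09); d=r.x[:3]-q.x[:3]; print("rel a,y,n",d@a,d@y,d@n)
E
python3 fit.py
```

```text
blank end [ 0.5355  0.2667  0.1221 -0.104 ] [-0.1494 -0.4143 -0.5647 -0.1811  0.2992  0.388   0.3944  0.1944]
block end [ 0.5624  0.2006  0.0826 -0.0871] [ 0.6582 -0.8493 -0.6607 -0.3597 -0.1244  0.321   0.1246  0.8403]
scene [[235.6499 243.8742]
 [220.2503 251.1325]
 [215.5416 244.7098]
 [230.9974 237.6581]]
side [[249.91   163.2956]
 [242.514  158.1445]
 [245.6071 154.0535]
 [253.0436 159.1396]]
plate [[0.5159 0.1572 0.008 ]
 [0.6499 0.1426 0.008 ]
 [0.6669 0.3159 0.008 ]]
[[0.6499 0.1426 0.008 ]
 [0.6669 0.3159 0.008 ]]
[[0.6302 0.1481 0.068 ]
 [0.6445 0.2938 0.068 ]]
rel a,y,n 0.050985655395583716 0.06337235331912407 -0.0047031986469878535
```

```bash
cat >> fit.py <<'E'
    def both(v):
        a,y,n=axes(v[3]); b=v.copy(); b[:3]=v[:3]-.045*a-.062*y+.0085*n
        return np.r_[(proj(corners(v,.045,.019),"wrist",T)-px).ravel(),(proj(corners(b,.05,.036),"wrist",T)-bx).ravel()]
    r=least_squares(both,r.x); print("JOINT",r.x,r.fun); c=corners(r.x,.045,.019)
    a,y,n=axes(r.x[3])
    print("scene crop",(proj(c,"scene",c2w("scene"))-[175,220])*4)
    # tool target: z=-a, y=y, x=y cross z
    M=np.c_[np.cross(y,-a),y,-a]; g=r.x[:3]-.019*a; tcp=g+.159*a
    s=arm.sense(); P=pose(s); print("tcp target",tcp,"pre",tcp+.1*a); print(M)
    print("rotvec tool deg",np.degrees(R.from_matrix(P[:3,:3].T@M).as_rotvec()))
    print("shift to pre, in target axes mm",M.T@(tcp+.1*a-P[:3,3])*1000, "in current axes",P[:3,:3].T@(tcp+.1*a-P[:3,3])*1000)
E
python3 fit.py | sed -n '/JOINT/,$p'
```

```text
JOINT [ 0.5354  0.2654  0.1247 -0.1041] [-0.8179 -0.5242 -0.7331 -0.2655  0.1505  0.4897 -0.2795  0.2712  0.633
 -1.7938  0.7924 -0.434   0.9276  1.2573 -0.4282  0.8976]
scene crop [[243.9822  90.7137]
 [182.4021 119.6194]
 [163.5597  93.9445]
 [225.365   65.8648]]
tcp target [0.4568 0.2736 0.2403] pre [0.4006 0.2795 0.3228]
[[-0.8209  0.1039  0.5616]
 [ 0.0857  0.9946 -0.0587]
 [-0.5646  0.     -0.8253]]
rotvec tool deg [  0.6188 -34.3758   2.0057]
shift to pre, in target axes mm [218.9893  86.6662 -50.5942] in current axes [206.041   94.1636  81.8988]
```

>>> {"name": "jog_arm", "arguments": {
  "commands": [1, 0.82, 0.38, 0.33, 0, 0, 0, 1, 0.82, 0.38, 0.33, 0, 0, 0, 1, 0.82, 0.38, 0.33, 0, 0, 0, 1, 0.82, 0.38, 0.33, 0, 0, 0, 1, 0.82, 0.38, 0.33, 0, 0, 0, 1, 0.82, 0.38, 0.33, 0, 0, 0, 1, 0.82, 0.38, 0.33, 0, 0, 0, 1, 0.82, 0.38, 0.33, 0, 0, 0, 1, 0.82, 0.38, 0.33, 0, 0, 0, 1, 0.82, 0.38, 0.33, 0, 0, 0, 1, 0, 0, 0, 0, 0, 0]
}}

```text
time: 4.78
position: [0.3994, 0.2816, 0.321]
tool_rot: [-0.001, 0.033, 0.999, -0.0]
ft_force: [-0.6, -0.6, -0.5]
width: 1.005
grasp_force: 0.0
```

>>> {"name": "jog_arm", "arguments": {
  "commands": [1, 0, 0, 0, 0.01, -0.82, 0.05, 1, 0, 0, 0, 0.01, -0.82, 0.05, 1, 0, 0, 0, 0.01, -0.82, 0.05, 1, 0, 0, 0, 0.01, -0.82, 0.05, 1, 0, 0, 0, 0.01, -0.82, 0.05, 1, 0, 0, 0, 0.01, -0.82, 0.05, 1, 0, 0, 0, 0.01, -0.82, 0.05, 1, 0, 0, 0, 0, 0, 0, 1, 0, 0, 0, 0, 0, 0]
}}

```text
time: 5.53
position: [0.4699, 0.245, 0.3807]
tool_rot: [0.225, 0.018, 0.974, 0.001]
ft_force: [-0.7, 0.4, -0.5]
width: 0.999
grasp_force: 0.0
```

```bash
python3 fit.py | tail -2; python3 - <<'E'
from h import *
s=arm.sense(); print(s["time"],s["qpos"],s["position"])
im=arm.get_image("wrist"); cv2.imwrite("pics/w3.png",cv2.cvtColor(im,4)); np.save("w3.npy",pose(s))
E
```

```text
rotvec tool deg [ 2.4704 -8.3444  3.0737]
shift to pre, in target axes mm [92.5374 27.0874  6.855 ] in current axes [88.9075 31.3554 21.3588]
5.5333 [ 0.91449853  0.02457686 -0.74720277  0.65249893 -0.61814209 -3.0281357 ] [0.46986607 0.24501114 0.38073864]
```

View pics/w3.png

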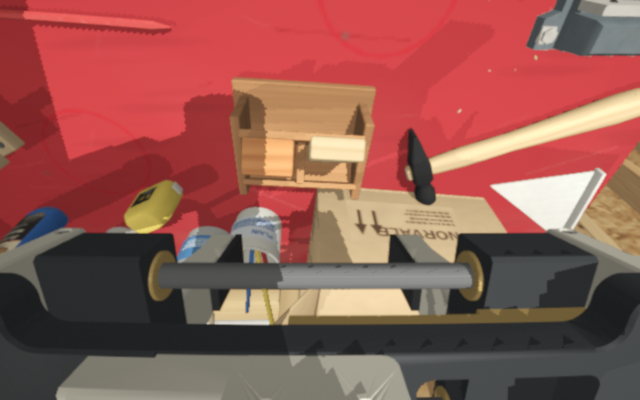

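The last joint ran into its limit, so the same grasp needs the half-turned tool. I'll turn it 180° about tool z.

>>> {"name": "jog_arm", "arguments": {
  "commands": [1, 0, 0, 0, 0, 0, -1, 1, 0, 0, 0, 0, 0, -1, 1, 0, 0, 0, 0, 0, -1, 1, 0, 0, 0, 0, 0, -1, 1, 0, 0, 0, 0, 0, -1, 1, 0, 0, 0, 0, 0, -1, 1, 0, 0, 0, 0, 0, -1, 1, 0, 0, 0, 0, 0, -1, 1, 0, 0, 0, 0, 0, -1, 1, 0, 0, 0, 0, 0, -1, 1, 0, 0, 0, 0, 0, -1, 1, 0, 0, 0, 0, 0, -1]
}}

```text
time: 6.58
position: [0.469, 0.2464, 0.3793]
tool_rot: [0.181, -0.561, 0.797, -0.132]
ft_force: [-0.5, -0.1, 0.5]
width: 0.998
grasp_force: 0.0
```

>>> {"name": "jog_arm", "arguments": {
  "commands": [1, 0, 0, 0, 0, 0, -1, 1, 0, 0, 0, 0, 0, -1, 1, 0, 0, 0, 0, 0, -1, 1, 0, 0, 0, 0, 0, -1, 1, 0, 0, 0, 0, 0, -1, 1, 0, 0, 0, 0, 0, -1, 1, 0, 0, 0, 0, 0, -1, 1, 0, 0, 0, 0, 0, -1, 1, 0, 0, 0, 0, 0, -1, 1, 0, 0, 0, 0, 0, -1, 1, 0, 0, 0, 0, 0, -1, 1, 0, 0, 0, 0, 0, -1]
}}

```text
time: 7.58
position: [0.469, 0.2464, 0.3793]
tool_rot: [-0.069, 0.922, -0.315, 0.213]
ft_force: [0.3, 0.2, -0.8]
width: 0.999
grasp_force: 0.0
```

>>> {"name": "jog_arm", "arguments": {
  "commands": [1, 0, 0, 0, 0, 0, -1, 1, 0, 0, 0, 0, 0, -1, 1, 0, 0, 0, 0, 0, -1, 1, 0, 0, 0, 0, 0, -1, 1, 0, 0, 0, 0, 0, -1, 1, 0, 0, 0, 0, 0, -1, 1, 0, 0, 0, 0, 0, 0]
}}

```text
time: 8.17
position: [0.4691, 0.2464, 0.3794]
tool_rot: [-0.0, 0.974, -0.015, 0.224]
ft_force: [0.0, 0.3, -0.7]
width: 1.002
grasp_force: 0.0
```

```bash
cat > go.py <<'E'
import sys
from h import *
np.set_printoptions(precision=3,suppress=True)
# blank end pose
S,C=np.sin(.6),np.cos(.6); E=np.array([.5354,.2654,.1247]); Rz=R.from_euler("z",-.104).as_matrix()
a,y,n=Rz@[-S,0,C],Rz@[0,1,0],Rz@[C,0,S]
def grasp(d,back=0):
    M=np.c_[np.cross(-y,-a),-y,-a]; return M,E-d*a+.159*a+back*a
def rep(M,t):
    s=arm.sense(); P=pose(s); print("t",s["time"],"q",s["qpos"])
    print("rot turns(6deg)",np.degrees(R.from_matrix(P[:3,:3].T@M).as_rotvec())/6)
    d=t-P[:3,3]; print("shift units now-axes",P[:3,:3].T@d/.025,"target-axes",M.T@d/.025,"F",s["ft_force"],"w",s["width"])
E
python3 -c "
from go import *
rep(*grasp(.019,.1)); rep(*grasp(.019,.0))"
```

```text
t 8.1667 q [ 0.918  0.026 -0.748  0.652 -0.618  0.117]
rot turns(6deg) [-0.414  1.409  0.581]
shift units now-axes [-3.49  -1.224  0.83 ] target-axes [-3.639 -1.03   0.254] F [ 0.021  0.331 -0.652] w 1.0019666875922948
t 8.1667 q [ 0.918  0.026 -0.748  0.652 -0.618  0.117]
rot turns(6deg) [-0.414  1.409  0.581]
shift units now-axes [-2.908 -1.033  4.783] target-axes [-3.639 -1.03   4.254] F [ 0.021  0.331 -0.652] w 1.0019666875922948
```

>>> {"name": "jog_arm", "arguments": {
  "commands": [1, -0.7, -0.2, 0, -0.2, 0.7, 0.29, 1, -0.7, -0.2, 0, -0.2, 0.7, 0.29, 1, -0.7, -0.2, 0.05, 0, 0, 0, 1, -0.7, -0.2, 0.05, 0, 0, 0, 1, -0.7, -0.2, 0.05, 0, 0, 0, 1, 0, 0, 0, 0, 0, 0, 1, 0, 0, 0, 0, 0, 0]
}}

```text
time: 8.75
position: [0.4072, 0.273, 0.3372]
tool_rot: [0.013, 0.959, -0.046, 0.279]
ft_force: [-0.6, -0.2, -0.4]
width: 1.0
grasp_force: 0.0
```

```bash
python3 -c "
from go import *
rep(*grasp(.019,.1))"
```

```text
t 8.75 q [ 0.973  0.011 -0.979  1.088 -0.559 -0.44 ]
rot turns(6deg) [-0.053  0.32   0.063]
shift units now-axes [-0.551 -0.232  0.333] target-axes [-0.563 -0.23   0.313] F [-0.59  -0.173 -0.361] w 1.0004882376193096
```

>>> {"name": "jog_arm", "arguments": {
  "commands": [1, 0, -0.1, 0.7, 0, 0, 0, 1, -0.2, -0.1, 0.7, 0, 0.16, 0.03, 1, -0.3, 0, 0.4, 0, 0.16, 0.03, 1, 0, 0, 0, 0, 0, 0, 1, 0, 0, 0, 0, 0, 0]
}}

```text
time: 9.17
position: [0.4297, 0.2828, 0.3002]
tool_rot: [0.017, 0.955, -0.051, 0.291]
ft_force: [0.0, 0.3, -0.1]
width: 1.0
grasp_force: 0.0
```

```bash
python3 -c "
from go import *
rep(*grasp(.019,.0))"
```

```text
t 9.1667 q [ 0.812  0.096 -1.015  1.423 -0.465 -0.661]
rot turns(6deg) [ 0.031  0.084 -0.01 ]
shift units now-axes [-0.411  0.246  2.615] target-axes [-0.434  0.254  2.611] F [ 0.007  0.303 -0.118] w 1.0004724423498248
```

The arm is near its elbow limit at the full lean. I'll use about 11° less tilt, since the pads pinch across the width and the pitch is free.

```bash
cat >> go.py <<'E'
def graspt(d,t,back=0,off=0):
    z=Rz@[np.sin(t),0,-np.cos(t)]; return np.c_[np.cross(-y,z),-y,z],E-d*a+off*n-.159*z+back*a
E
python3 -c "
from go import *
rep(*graspt(.018,.4,.06));rep(*graspt(.018,.4,.0))"
```

```text
t 9.1667 q [ 0.812  0.096 -1.015  1.423 -0.465 -0.661]
rot turns(6deg) [ 0.029 -1.825 -0.013]
shift units now-axes [0.832 0.252 0.291] target-axes [0.872 0.254 0.127] F [ 0.007  0.303 -0.118] w 1.0004724423498248
t 9.1667 q [ 0.812  0.096 -1.015  1.423 -0.465 -0.661]
rot turns(6deg) [ 0.029 -1.825 -0.013]
shift units now-axes [0.854 0.244 2.691] target-axes [1.349 0.254 2.479] F [ 0.007  0.303 -0.118] w 1.0004724423498248
```

>>> {"name": "jog_arm", "arguments": {
  "commands": [1, 0.28, 0.08, 0.07, 0, -0.61, 0, 1, 0.28, 0.08, 0.07, 0, -0.61, 0, 1, 0.28, 0.08, 0.07, 0, -0.61, 0, 1, 0, 0, 0, 0, 0, 0, 1, 0, 0, 0, 0, 0, 0]
}}

```text
time: 9.58
position: [0.4467, 0.2779, 0.3081]
tool_rot: [0.012, 0.974, -0.051, 0.221]
ft_force: [-0.2, -0.2, 0.4]
width: 1.001
grasp_force: 0.0
```

```bash
python3 -c "
from go import *
rep(*graspt(.018,.4,.0))"
```

```text
t 9.5833 q [ 0.942  0.114 -0.881  0.878 -0.509 -0.241]
rot turns(6deg) [ 0.021 -0.449 -0.011]
shift units now-axes [0.468 0.123 2.521] target-axes [0.586 0.129 2.496] F [-0.173 -0.225  0.413] w 1.0014681261510854
```

>>> {"name": "jog_arm", "arguments": {
  "commands": [1, 0.15, 0.06, 0.3, 0, -0.22, 0, 1, 0.15, 0.06, 0.3, 0, -0.22, 0, 1, 0.05, 0, 0.4, 0, 0, 0, 1, 0.05, 0, 0.4, 0, 0, 0, 1, 0, 0, 0, 0, 0, 0, 1, 0, 0, 0, 0, 0, 0]
}}

```text
time: 10.08
position: [0.4694, 0.2704, 0.2789]
tool_rot: [0.013, 0.979, -0.052, 0.198]
ft_force: [-0.1, -0.7, 0.6]
width: 0.995
grasp_force: 0.0
```

```bash
python3 -c "
from go import *
rep(*graspt(.018,.4,.0))"
```

```text
t 10.0833 q [ 0.882  0.178 -0.867  0.863 -0.447 -0.19 ]
rot turns(6deg) [ 0.062  0.001 -0.002]
shift units now-axes [ 0.178 -0.083  1.055] target-axes [ 0.178 -0.076  1.055] F [-0.093 -0.673  0.56 ] w 0.9950169531112244
```

>>> {"name": "jog_arm", "arguments": {
  "commands": [1, 0.09, -0.04, 0.3, 0, 0, 0, 1, 0.09, -0.04, 0.3, 0, 0, 0, 1, 0, 0, 0.25, 0, 0, 0, 1, 0, 0, 0.2, 0, 0, 0, 1, 0, 0, 0, 0, 0, 0, 1, 0, 0, 0, 0, 0, 0]
}}

```text
time: 10.58
position: [0.484, 0.271, 0.257]
tool_rot: [0.013, 0.979, -0.052, 0.198]
ft_force: [-0.8, 0.0, -0.8]
width: 0.996
grasp_force: 0.0
```

>>> {"name": "jog_arm", "arguments": {
  "commands": [0.3, 0, 0, 0, 0, 0, 0, 0.3, 0, 0, 0, 0, 0, 0, 0.3, 0, 0, 0, 0, 0, 0, 0.3, 0, 0, 0, 0, 0, 0, 0.3, 0, 0, 0, 0, 0, 0, 0.3, 0, 0, 0, 0, 0, 0, 0.3, 0, 0, 0, 0, 0, 0, 0.3, 0, 0, 0, 0, 0, 0]
}}

```text
time: 11.25
position: [0.4841, 0.2712, 0.2565]
tool_rot: [0.013, 0.979, -0.052, 0.198]
ft_force: [-0.0, 0.2, -0.5]
width: 0.509
grasp_force: 29.9
```

```bash
python3 -c "
from go import *
rep(*graspt(.018,.4,.0)); rep(*graspt(.018,.4,.1))
s=arm.sense();np.save('g.npy',pose(s))
im=arm.get_image('wrist');a=cv2.cvtColor(im,4);s=arm.get_image('side');b=cv2.cvtColor(s,4)
c=cv2.resize(b[140:210,220:310],(386,300),interpolation=2)
cv2.imwrite('pics/w4.png',np.vstack([cv2.resize(a,(480,300)),np.hstack([c,np.zeros((300,94,3),np.uint8)])]))"
```

```text
t 11.25 q [ 0.813  0.224 -0.89   1.005 -0.378 -0.28 ]
rot turns(6deg) [ 0.049  0.008 -0.011]
shift units now-axes [-0.009  0.019  0.006] target-axes [-0.009  0.019  0.006] F [-0.016  0.165 -0.483] w 0.5086313287593132
t 11.25 q [ 0.813  0.224 -0.89   1.005 -0.378 -0.28 ]
rot turns(6deg) [ 0.049  0.008 -0.011]
shift units now-axes [-0.807  0.04  -3.913] target-axes [-0.804  0.019 -3.914] F [-0.016  0.165 -0.483] w 0.5086313287593132
```

View pics/w4.png

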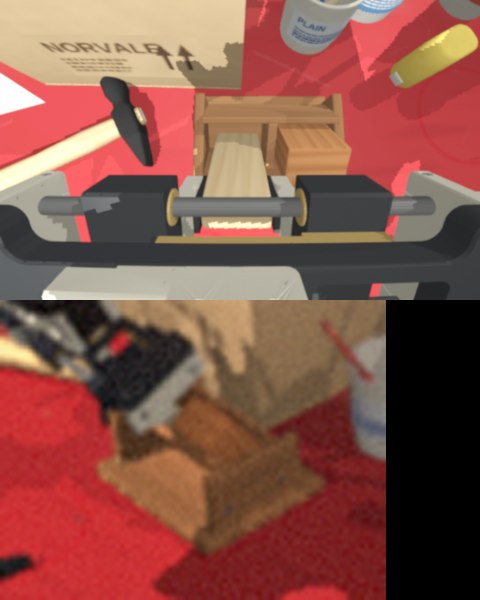

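```bash
python3 - <<'E'
from go import *
s=np.load("g.npy"); Tc=s@arm.camera_model("wrist")["tool_from_camera"]
P=[E+n*.0095-y*.0225,E+n*.0095+y*.0225,E-n*.0095-y*.0225,E-n*.0095+y*.0225,E+n*.0095-y*.0225-.07*a]
print(proj(P,"wrist",Tc), proj(P+.002*n,"wrist",Tc)[0],proj(P+.002*a,"wrist",Tc)[0])
im=cv2.cvtColor(arm.get_image("wrist"),4); 
g=im[285:325,300:345].astype(int).mean(1).astype(int); 
for i,r in enumerate(g): print(285+i,r)
E
```

```text
[[364.177 271.989]
 [268.063 272.359]
 [361.076 301.355]
 [271.027 301.756]
 [348.108 203.125]] [364.526 268.663] [364.853 274.896]
285 [104 107 106]
286 [ 99 102 101]
287 [ 96  99 100]
288 [ 96 107 112]
289 [105 131 147]
290 [115 151 172]
291 [116 155 178]
292 [117 156 178]
293 [119 158 179]
294 [124 162 182]
295 [134 172 192]
296 [155 195 214]
297 [182 224 238]
298 [203 245 252]
299 [211 253 255]
300 [211 254 255]
301 [209 253 255]
302 [203 247 255]
303 [185 229 252]
304 [147 183 241]
305 [113 125 250]
306 [104 101 254]
307 [103  99 255]
308 [103  99 255]
309 [103  99 255]
310 [103  99 255]
311 [103  99 255]
312 [103  99 255]
313 [103 100 253]
314 [100 107 244]
315 [ 94 125 218]
316 [ 90 139 182]
317 [ 88 142 167]
318 [ 88 142 166]
319 [ 88 142 166]
320 [ 88 142 166]
321 [ 88 142 166]
322 [ 88 142 166]
323 [ 85 136 159]
324 [ 73 109 127]
```

The blank is gripped (44.8 mm, 30 N), with its end about where predicted. I'll draw it out along the slope.

>>> {"name": "jog_arm", "arguments": {
  "commands": [0.3, -0.08, 0, -0.4, 0, 0, 0, 0.3, -0.08, 0, -0.4, 0, 0, 0, 0.3, -0.08, 0, -0.4, 0, 0, 0, 0.3, -0.08, 0, -0.4, 0, 0, 0, 0.3, -0.08, 0, -0.4, 0, 0, 0, 0.3, -0.08, 0, -0.4, 0, 0, 0, 0.3, 0, 0, 0, 0, 0, 0]
}}

```text
time: 11.98
position: [0.4496, 0.2756, 0.3086]
tool_rot: [0.012, 0.979, -0.052, 0.198]
ft_force: [0.8, 1.2, -0.3]
width: 0.513
grasp_force: 30.0
```

```bash
cat > up.py <<'E'
from go import *
def upr(dz,yaw=None):
    s=arm.sense();P=pose(s);print(s["qpos"],s["grasp_force"],"world z in tool",P[:3,:3].T@[0,0,1],"x",P[:3,:3].T@[1,0,0])
if __name__=="__main__": upr(0); rep(*graspt(.018,.4,.06))
E
python3 up.py
```

```text
[ 0.963  0.121 -0.83   0.729 -0.54  -0.116] 29.96098816394806 world z in tool [ 0.39   0.002 -0.921] x [ 0.916 -0.106  0.387]
t 11.9833 q [ 0.963  0.121 -0.83   0.729 -0.54  -0.116]
rot turns(6deg) [ 0.028 -0.002 -0.012]
shift units now-axes [-0.015  0.05   0.115] target-axes [-0.015  0.05   0.115] F [ 0.825  1.178 -0.286] w 0.5126046345003408
```

>>> {"name": "jog_arm", "arguments": {
  "commands": [0.3, 0.31, 0, -0.74, 0, 0, 0, 0.3, 0.31, 0, -0.74, 0, 0, 0, 0.3, 0.31, 0, -0.74, 0, 0, 0, 0.3, 0.31, 0, -0.74, 0, 0, 0, 0.3, 0, 0, 0, 0, 0, 0]
}}

```text
time: 12.4
position: [0.4506, 0.2765, 0.391]
tool_rot: [0.01, 0.978, -0.052, 0.2]
ft_force: [1.2, 0.9, 0.4]
width: 0.512
grasp_force: 30.0
```

```bash
cat > up.py <<'E'
from go import *
O=np.array([.5616,-.2271,.018]); RJ=R.from_euler("z",.3248).as_matrix()
s0=np.load("g.npy")  # tool pose at grasp; blank end E, axes a,y,n fixed in tool
B=np.eye(4); B[:3,:3]=np.c_[-y,a,n]; B[:3,3]=E-.12*a   # frame at blank's bottom-centre: x width, y up, z normal
TB=np.linalg.inv(s0)@B; 
def jig(h,dx=.002,dy=0,pitch=0):
    W=np.eye(4); W[:3,:3]=RJ@R.from_euler("y",pitch).as_matrix()@np.array([[0,0,1],[-1,0,0],[0,1,0]]); W[:3,3]=O+RJ@[dx,dy,h]
    T=W@np.linalg.inv(TB); return T[:3,:3],T[:3,3]
def where():
    T=pose(arm.sense())@TB; J=RJ.T@(T[:3,3]-O); A=RJ.T@T[:3,:3]; print("blank bottom in jig mm",J*1000,"up",A[:,1],"n",A[:,2])
if __name__=="__main__":
    import sys; h=float(sys.argv[1]); dx=float(sys.argv[2]) if len(sys.argv)>2 else .002
    rep(*jig(h,dx)); where(); P=pose(arm.sense()); print("jig axes in tool",(P[:3,:3].T@RJ).T)
E
python3 up.py .1 0
```

```text
t 12.4 q [ 1.011  0.037 -0.667  0.538 -0.758  0.078]
rot turns(6deg) [ 0.366 -5.662 -4.162]
shift units now-axes [ 6.852 19.012  3.564] target-axes [-0.786 20.487  0.886] F [1.181 0.901 0.366] w 0.5120847952704399
blank bottom in jig mm [165.123 463.428 142.559] up [-0.518  0.232  0.823] n [ 0.748 -0.344  0.567]
jig axes in tool [[ 0.836 -0.418  0.356]
 [-0.385 -0.909 -0.163]
 [ 0.392 -0.    -0.92 ]]
```

>>> {"name": "jog_arm", "arguments": {
  "commands": [0.3, 0, 0, 0, 0.046, -0.71, -0.52, 0.3, 0, 0, 0, 0.046, -0.71, -0.52, 0.3, 0, 0, 0, 0.046, -0.71, -0.52, 0.3, 0, 0, 0, 0.046, -0.71, -0.52, 0.3, 0, 0, 0, 0.046, -0.71, -0.52, 0.3, 0, 0, 0, 0.046, -0.71, -0.52, 0.3, 0, 0, 0, 0.046, -0.71, -0.52, 0.3, 0, 0, 0, 0.046, -0.71, -0.52, 0.3, 0, 0, 0, 0, 0, 0]
}}

```text
time: 13.15
position: [0.451, 0.2754, 0.3858]
tool_rot: [0.021, 0.981, 0.16, -0.104]
ft_force: [0.7, 0.7, -1.2]
width: 0.507
grasp_force: 30.0
```

```bash
python3 up.py .1 0
```

```text
t 13.15 q [ 0.876  0.204 -0.214 -0.107 -1.34   1.052]
rot turns(6deg) [ 0.028  0.112 -0.016]
shift units now-axes [-0.787 20.439  0.75 ] target-axes [-0.829 20.44   0.681] F [ 0.709  0.654 -1.165] w 0.5074479941949999
blank bottom in jig mm [ 20.713 510.268 110.254] up [0.012 0.003 1.   ] n [ 1.    -0.001 -0.012]
jig axes in tool [[ 0.977 -0.001 -0.211]
 [-0.003 -1.    -0.008]
 [-0.211  0.008 -0.977]]
```

>>> {"name": "jog_arm", "arguments": {
  "commands": [0.3, -0.037, 0.97, 0, 0, 0.01, 0, 0.3, -0.037, 0.97, 0, 0, 0.01, 0, 0.3, -0.037, 0.97, 0, 0, 0.01, 0, 0.3, -0.037, 0.97, 0, 0, 0.01, 0, 0.3, -0.037, 0.97, 0, 0, 0.01, 0, 0.3, -0.037, 0.97, 0, 0, 0.01, 0, 0.3, -0.037, 0.97, 0, 0, 0.01, 0, 0.3, -0.037, 0.97, 0, 0, 0.01, 0, 0.3, -0.037, 0.97, 0, 0, 0.01, 0, 0.3, -0.037, 0.97, 0, 0, 0.01, 0]
}}

```text
time: 13.98
position: [0.5185, 0.0411, 0.3905]
tool_rot: [0.021, 0.983, 0.159, -0.095]
ft_force: [-1.0, 0.8, -0.3]
width: 0.509
grasp_force: 30.0
```

>>> {"name": "jog_arm", "arguments": {
  "commands": [0.3, -0.037, 0.97, 0, 0, 0, 0, 0.3, -0.037, 0.97, 0, 0, 0, 0, 0.3, -0.037, 0.97, 0, 0, 0, 0, 0.3, -0.037, 0.97, 0, 0, 0, 0, 0.3, -0.037, 0.97, 0, 0, 0, 0, 0.3, -0.037, 0.97, 0, 0, 0, 0, 0.3, -0.037, 0.97, 0, 0, 0, 0, 0.3, -0.037, 0.97, 0, 0, 0, 0, 0.3, -0.037, 0.97, 0, 0, 0, 0, 0.3, 0, 0.5, 0, 0, 0, 0, 0.3, 0, 0, 0, 0, 0, 0, 0.3, 0, 0, 0, 0, 0, 0]
}}

```text
time: 14.98
position: [0.5838, -0.1792, 0.3936]
tool_rot: [0.02, 0.982, 0.159, -0.097]
ft_force: [0.5, 0.1, -0.8]
width: 0.511
grasp_force: 30.0
```

```bash
python3 up.py .07 0; python3 -c "
from h import *
for n in('scene','side'): cv2.imwrite(f'pics/{n}5.png',cv2.cvtColor(arm.get_image(n),4))"
```

```text
t 14.9833 q [ 0.043  0.314 -0.114  0.064 -1.331  1.827]
rot turns(6deg) [ 0.026 -0.031 -0.04 ]
shift units now-axes [0.204 1.499 1.917] target-axes [0.204 1.505 1.912] F [ 0.541  0.054 -0.785] w 0.511203662054883
blank bottom in jig mm [  5.391  37.092 117.56 ] up [-0.003  0.003  1.   ] n [ 1.    -0.004  0.003]
jig axes in tool [[ 0.981 -0.004 -0.196]
 [-0.005 -1.    -0.008]
 [-0.196  0.009 -0.981]]
```

>>> {"name": "jog_arm", "arguments": {
  "commands": [0.3, 0.05, 0.38, 0.2, 0, 0, 0, 0.3, 0.05, 0.38, 0.3, 0, 0, 0, 0.3, 0.05, 0.38, 0.4, 0, 0, 0, 0.3, 0.05, 0.36, 0.4, 0, 0, 0, 0.3, 0, 0, 0.4, 0, 0, 0, 0.3, 0, 0, 0, 0, 0, 0, 0.3, 0, 0, 0, 0, 0, 0]
}}

```text
time: 15.67
position: [0.5925, -0.2159, 0.3507]
tool_rot: [0.019, 0.982, 0.16, -0.098]
ft_force: [-0.7, 0.5, 0.4]
width: 0.51
grasp_force: 30.0
```

```bash
python3 up.py .07 0; python3 -c "
from up import *
I={n:cv2.cvtColor(arm.get_image(n),4) for n in('scene','side','wrist')}
for n in I: cv2.imwrite(f'pics/{n}6.png',I[n])
def ann(n,T,x,y,w,h,k):
    im=cv2.resize(I[n][y:y+h,x:x+w],None,fx=k,fy=k,interpolation=2)
    P=pose(arm.sense())@TB
    c=[(P@[sx*.0225,yy,sz*.0095,1])[:3] for yy in(0,.12) for sx,sz in((-1,-1),(1,-1),(1,1),(-1,1))]
    for q in proj(c,n,T): cv2.circle(im,tuple(int(v) for v in (q-[x,y]+.5)*k),2,(0,255,0),-1)
    j=[O+RJ@[sx,sy,z] for sx in(-.1177,.0115) for sy,z in ((-.075,0),(.075,0))]
    return im
a=ann('scene',c2w('scene'),295,130,80,100,5); b=ann('side',c2w('side'),320,160,80,100,5)
cv2.imwrite('pics/z6.png',np.hstack([a,b]))"
```

```text
t 15.6667 q [-0.017  0.375 -0.131  0.076 -1.252  1.88 ]
rot turns(6deg) [ 0.01  -0.012 -0.018]
shift units now-axes [0.    0.011 0.197] target-axes [0.    0.011 0.197] F [-0.676  0.486  0.447] w 0.5102338407033444
blank bottom in jig mm [ 1.295 -0.01  74.777] up [-0.001  0.001  1.   ] n [ 1.    -0.002  0.001]
jig axes in tool [[ 0.98  -0.002 -0.198]
 [-0.003 -1.    -0.006]
 [-0.198  0.007 -0.98 ]]
```

View pics/z6.png

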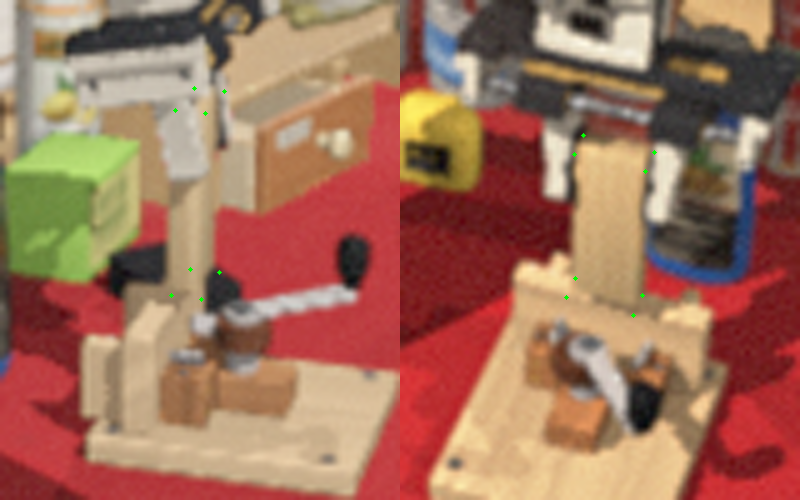

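The blank hangs plumb over the channel, and its edges match the predicted dots within about 1 px. I'll lower it below the fence top and probe the fence.

>>> {"name": "jog_arm", "arguments": {
  "commands": [0.3, 0.022, 0, 0.2, 0, 0, 0, 0.3, 0.022, 0, 0.2, 0, 0, 0, 0.3, 0.022, 0, 0.2, 0, 0, 0, 0.3, 0.022, 0, 0.2, 0, 0, 0, 0.3, 0, 0, 0, 0, 0, 0, 0.3, 0, 0, 0, 0, 0, 0]
}}

```text
time: 16.32
position: [0.5915, -0.2165, 0.336]
tool_rot: [0.021, 0.982, 0.161, -0.095]
ft_force: [-4.7, 3.2, 23.3]
width: 0.511
grasp_force: 30.0
```

>>> {"name": "jog_arm", "arguments": {
  "commands": [0.3, 0.04, 0, -0.008, 0, 0, 0, 0.3, 0.04, 0, -0.008, 0, 0, 0, 0.3, 0, 0, 0, 0, 0, 0, 0.3, 0, 0, 0, 0, 0, 0]
}}

```text
time: 16.65
position: [0.5928, -0.216, 0.3359]
tool_rot: [0.021, 0.982, 0.161, -0.096]
ft_force: [-6.7, 2.6, 25.4]
width: 0.513
grasp_force: 30.0
```

```bash
python3 up.py .055 0
```

```text
t 16.65 q [-0.016  0.386 -0.152  0.08  -1.217  1.877]
rot turns(6deg) [ 0.048 -0.037 -0.005]
shift units now-axes [-0.011  0.002  0.206] target-axes [-0.01   0.003  0.206] F [-6.734  2.579 25.386] w 0.5125585717633111
blank bottom in jig mm [ 2.266 -1.196 59.87 ] up [-0.004  0.005  1.   ] n [1.    0.    0.004]
jig axes in tool [[ 0.981  0.    -0.196]
 [-0.002 -1.    -0.01 ]
 [-0.196  0.01  -0.981]]
```

>>> {"name": "jog_arm", "arguments": {
  "commands": [0.3, 0.04, 0, -0.008, 0, 0, 0, 0.3, 0.04, 0, -0.008, 0, 0, 0, 0.3, 0, 0, 0, 0, 0, 0, 0.3, 0, 0, 0, 0, 0, 0]
}}

```text
time: 16.98
position: [0.5945, -0.2153, 0.3358]
tool_rot: [0.021, 0.982, 0.161, -0.097]
ft_force: [-7.5, 3.7, 24.8]
width: 0.51
grasp_force: 30.0
```

```bash
python3 up.py .055 0
```

```text
t 16.9833 q [-0.015  0.388 -0.148  0.08  -1.219  1.876]
rot turns(6deg) [ 0.043 -0.031 -0.006]
shift units now-axes [-0.083  0.007  0.214] target-axes [-0.083  0.008  0.214] F [-7.53   3.665 24.838] w 0.5099908432694037
blank bottom in jig mm [ 3.933 -0.965 59.743] up [-0.003  0.005  1.   ] n [1.    0.    0.003]
jig axes in tool [[ 0.981  0.    -0.196]
 [-0.002 -1.    -0.01 ]
 [-0.196  0.01  -0.98 ]]
```

It touched something at about 60 mm with 25 N, probably the fence top. I'll back up and check whether the blank slipped in the grip.

>>> {"name": "jog_arm", "arguments": {
  "commands": [0.3, -0.03, 0, -0.3, 0, 0, 0, 0.3, -0.03, 0, -0.3, 0, 0, 0, 0.3, -0.03, 0, -0.3, 0, 0, 0, 0.3, -0.03, 0, 0, 0, 0, 0, 0.3, 0, 0, 0, 0, 0, 0, 0.3, 0, 0, 0, 0, 0, 0]
}}

```text
time: 17.48
position: [0.5963, -0.2143, 0.3541]
tool_rot: [0.019, 0.982, 0.16, -0.097]
ft_force: [-0.3, 0.1, -0.7]
width: 0.514
grasp_force: 30.0
```

```bash
python3 up.py .055 0; python3 - <<'E'
from up import *
w6=cv2.imread("pics/wrist6.png"); w7=cv2.cvtColor(arm.get_image("wrist"),4); cv2.imwrite("pics/wrist7.png",w7)
for nm,w in(("w6",w6),("w7",w7)):
    print(nm,[tuple(r) for r in w[285:325:2,300:345].astype(int).mean(1).astype(int)])
    print([tuple(r) for r in w[150:262:6,305:330].astype(int).mean(1).astype(int)])
Tc=pose(arm.sense())@arm.camera_model("wrist")["tool_from_camera"]
P=pose(arm.sense())@TB
c=[(P@[sx*.0225,yy,sz*.0095,1])[:3] for yy in(0,.12) for sx,sz in((-1,-1),(1,-1),(1,1),(-1,1))]
print(proj(c,"wrist",Tc))
f=[O+RJ@[.0115,sy,.066] for sy in(-.06,0,.06)]+[O+RJ@[.0295,0,.066]];print("fence top edge",proj(f,"wrist",Tc))
E
```

```text
t 17.4833 q [-0.015  0.377 -0.119  0.075 -1.26   1.879]
rot turns(6deg) [ 0.015 -0.03  -0.014]
shift units now-axes [-0.018  0.017  0.95 ] target-axes [-0.015  0.018  0.95 ] F [-0.265  0.071 -0.719] w 0.5137096044887665
blank bottom in jig mm [ 5.91   0.132 78.095] up [-0.003  0.002  1.   ] n [ 1.    -0.001  0.003]
jig axes in tool [[ 0.981 -0.001 -0.196]
 [-0.003 -1.    -0.007]
 [-0.196  0.007 -0.98 ]]
w6 [(np.int64(111), np.int64(113), np.int64(113)), (np.int64(108), np.int64(113), np.int64(114)), (np.int64(151), np.int64(188), np.int64(208)), (np.int64(181), np.int64(227), np.int64(242)), (np.int64(194), np.int64(239), np.int64(248)), (np.int64(206), np.int64(247), np.int64(250)), (np.int64(211), np.int64(249), np.int64(251)), (np.int64(213), np.int64(251), np.int64(252)), (np.int64(214), np.int64(254), np.int64(255)), (np.int64(242), np.int64(255), np.int64(255)), (np.int64(255), np.int64(255), np.int64(255)), (np.int64(255), np.int64(255), np.int64(255)), (np.int64(255), np.int64(255), np.int64(255)), (np.int64(255), np.int64(255), np.int64(255)), (np.int64(255), np.int64(255), 
[... 2519 characters left out ...]
, np.int64(168), np.int64(188)), (np.int64(132), np.int64(170), np.int64(190)), (np.int64(133), np.int64(171), np.int64(191)), (np.int64(130), np.int64(168), np.int64(188)), (np.int64(130), np.int64(167), np.int64(186)), (np.int64(130), np.int64(168), np.int64(187)), (np.int64(131), np.int64(169), np.int64(189)), (np.int64(133), np.int64(170), np.int64(190)), (np.int64(133), np.int64(171), np.int64(191)), (np.int64(134), np.int64(172), np.int64(192))]
[[289.087 196.443]
 [340.796 196.294]
 [341.712 175.99 ]
 [288.138 176.124]
 [271.181 302.313]
 [361.155 301.866]
 [364.236 272.573]
 [268.2   272.996]]
fence top edge [[382.728 174.724]
 [315.012 174.954]
 [247.089 175.287]
 [314.976 155.313]]
```

```bash
python3 - <<'E'
from up import *
for f in("wrist6","wrist7"):
    w=cv2.imread(f"pics/{f}.png").astype(int); print(f,w[160:190,308:324,1].mean(1).astype(int))
    for c0 in(255,375): print(c0,w[145:190,c0:c0+8,1].mean(1).astype(int))
    for r in(185,230): print("row",r,w[r,260:300,1],w[r,330:375,1])
m=arm.camera_model("wrist")["tool_from_camera"]
for da,dn in((0,0),(.001,0),(.0055,.0037),(.003,.002)):
    c=[(TB@np.array([sx*.0225,yy+da,sz*.0095+dn,1]))[:3] for yy,sz in((0,1),(.12,-1),(.12,1),(.05,1)) for sx in(-1,1)]
    print(da,dn,proj(c,"wrist",m).ravel())
E
```

```text
wrist6 [213 212 212 211 211 211 210 210 209 209 204 188 179 177 177 171 152 153
 158 160 160 161 161 161 162 162 163 164 164 164]
255 [189 185 178 168 163 164 165 175 209 242 255 255 255 255 255 255 255 255
 255 255 255 255 255 255 255 255 255 255 255 255 255 255 255 255 255 255
 255 255 255 255 255 255 255 255 255]
375 [159 159 159 160 162 164 173 203 236 255 255 255 255 255 255 255 255 255
 255 255 255 255 255 255 255 255 241 210 190 184 182 179 176 174 174 175
 174 170 168 167 163 161 159 161 169]
row 185 [255 255 255 255 255 255 255 255 255 253 234 235 244 244 242 241 239 239
 244 248 250 251 247 253 255 225 197 183 163 156 159 161 164 165 165 164
 164 164 163 162] [164 163 161 160 160 163 166 169 170 170 169 168 167 172 198 237 254 232
 212 226 238 239 226 221 219 217 220 216 215 222 237 255 255 255 255 255
 255 255 255 255 255 254 250 236 215]
row 230 [255 255 255 255 255 255 255 255 255 255 255 255 255 255 255 255 248 213
 179 172 173 172 171 170 168 166 165 164 165 163 162 162 162 164 166 169
 171 173 174 174] [165 165 166 168 170 172 173 173 173 172 173 174 175 175 176 178 1
[... 1195 characters left out ...]
3 174 176 178 178 178 177 175
 174 173 171 174 186 220 252 255 255 255 255 255 255 255 255 255 255 255
 255 255 255 255 255 255 255 255 245]
0 0 [288.138 176.124 341.712 175.99  271.181 302.313 361.155 301.866 268.2
 272.996 364.236 272.573 282.433 203.717 348.158 203.518]
0.001 0 [288.045 176.575 341.818 176.44  270.923 303.852 361.449 303.399 267.903
 274.449 364.572 274.021 282.293 204.397 348.317 204.197]
0.0055 0.0037 [287.416 174.452 342.497 174.316 269.128 305.528 363.43  305.053 265.845
 274.931 366.834 274.482 281.341 202.612 349.351 202.408]
0.003 0.002 [287.75  175.244 342.134 175.109 270.088 304.056 362.367 303.594 266.948
 274.058 365.618 273.622 281.848 203.148 348.797 202.946]
```

```bash
python3 - <<'E'
from up import *
T=np.load("w1.npy")@arm.camera_model("wrist")["tool_from_camera"]
def J(u,v,z): return RJ.T@(onz([(240+u/3.5,78+v/3.5)],.018+z,"wrist",T)[0]-O)*1000
print("cam edge",J(335,361,.059),"cam right",J(389,305,.059))
for nm,u,v,z in(("gL near",180,322,.034),("gL far top",180,415,.034),("gR near",445,325,.034),("gR far",445,420,.034),("plateL top inner",218,420,.045),("plateL",243,350,.045),("plateR",410,425,.045),("plateR",378,350,.045)): print(nm,J(u,v,z))
print("fence base line L/R (z=.0?) ",J(130,395,.0),J(480,403,.0),"guide face of fence at .034",J(130,395,.034))
print("fence far top",J(107,493,.066),J(520,500,.066),"supports end",J(175,565,.0),J(440,568,0))
E
```

```text
cam edge [-13.963   4.648  59.   ] cam right [-31.917  20.474  59.   ]
gL near [-20.844 -45.7    34.   ]
gL far top [ 11.249 -45.589  34.   ]
gR near [-22.128  42.903  34.   ]
gR far [10.708 45.354 34.   ]
plateL top inner [  9.754 -32.13   45.   ]
plateL [-14.008 -24.321  45.   ]
plateR [ 9.851 31.671 45.   ]
plateR [-15.14   19.594  45.   ]
fence base line L/R (z=.0?)  [ 12.893 -67.039   0.   ] [12.626 64.75   0.   ] guide face of fence at .034 [  4.637 -62.648  34.   ]
fence far top [ 28.945 -66.141  66.   ] [28.012 64.97  66.   ] supports end [ 81.366 -50.034   0.   ] [80.06  54.637  0.   ]
```

The jig geometry checks out, so the contact was most likely the fence top. I'll shift back towards -x and lower slowly.

>>> {"name": "jog_arm", "arguments": {
  "commands": [0.3, -0.12, 0, 0.2, 0, 0, 0, 0.3, -0.12, 0, 0.2, 0, 0, 0, 0.3, 0, 0, 0.06, 0, 0, 0, 0.3, 0, 0, 0, 0, 0, 0, 0.3, 0.016, 0, 0.08, 0, 0, 0, 0.3, 0.016, 0, 0.08, 0, 0, 0, 0.3, 0.016, 0, 0.08, 0, 0, 0, 0.3, 0.016, 0, 0.08, 0, 0, 0, 0.3, 0, 0, 0, 0, 0, 0]
}}

```text
time: 18.28
position: [0.5886, -0.2171, 0.3358]
tool_rot: [0.019, 0.982, 0.16, -0.097]
ft_force: [-0.6, -0.3, -0.7]
width: 0.511
grasp_force: 30.0
```

```bash
python3 up.py .055 -.0025
```

```text
t 18.2833 q [-0.019  0.381 -0.158  0.078 -1.217  1.879]
rot turns(6deg) [ 0.016 -0.028 -0.013]
shift units now-axes [0.059 0.016 0.188] target-axes [0.059 0.016 0.188] F [-0.568 -0.324 -0.685] w 0.5111083413437338
blank bottom in jig mm [-2.254 -0.026 59.813] up [-0.003  0.002  1.   ] n [ 1.    -0.001  0.003]
jig axes in tool [[ 0.98  -0.001 -0.197]
 [-0.003 -1.    -0.007]
 [-0.197  0.007 -0.98 ]]
```

>>> {"name": "jog_arm", "arguments": {
  "commands": [0.3, 0.02, 0, 0.1, 0, 0, 0, 0.3, 0.02, 0, 0.1, 0, 0, 0, 0.3, 0.02, 0, 0.1, 0, 0, 0, 0.3, 0, 0, 0, 0, 0, 0, 0.3, 0, 0, 0, 0, 0, 0]
}}

```text
time: 18.7
position: [0.5887, -0.2172, 0.3285]
tool_rot: [0.02, 0.982, 0.16, -0.097]
ft_force: [0.2, -0.1, 0.3]
width: 0.512
grasp_force: 30.0
```

```bash
python3 up.py .05 -.0025
```

```text
t 18.7 q [-0.019  0.387 -0.167  0.078 -1.202  1.878]
rot turns(6deg) [ 0.018 -0.03  -0.013]
shift units now-axes [0.04  0.012 0.097] target-axes [0.04  0.012 0.097] F [ 0.235 -0.085  0.314] w 0.5117703352786563
blank bottom in jig mm [-2.198 -0.189 52.471] up [-0.003  0.002  1.   ] n [ 1.    -0.001  0.003]
jig axes in tool [[ 0.981 -0.001 -0.196]
 [-0.002 -1.    -0.007]
 [-0.196  0.007 -0.98 ]]
```

Free now. Next I'll touch the fence gently to find it.

>>> {"name": "jog_arm", "arguments": {
  "commands": [0.3, 0.04, 0, -0.008, 0, 0, 0, 0.3, 0.04, 0, -0.008, 0, 0, 0, 0.3, 0, 0, 0, 0, 0, 0, 0.3, 0, 0, 0, 0, 0, 0]
}}

```text
time: 19.03
position: [0.5908, -0.2164, 0.3289]
tool_rot: [0.02, 0.982, 0.16, -0.096]
ft_force: [-0.0, 1.2, -1.0]
width: 0.513
grasp_force: 30.0
```

>>> {"name": "jog_arm", "arguments": {
  "commands": [0.3, 0.04, 0, -0.008, 0, 0, 0, 0.3, 0, 0, 0, 0, 0, 0, 0.3, 0, 0, 0, 0, 0, 0]
}}

```text
time: 19.28
position: [0.5915, -0.2162, 0.3288]
tool_rot: [0.02, 0.982, 0.16, -0.097]
ft_force: [-1.5, -1.0, 1.0]
width: 0.514
grasp_force: 30.0
```

>>> {"name": "jog_arm", "arguments": {
  "commands": [0.3, 0.04, 0, -0.008, 0, 0, 0, 0.3, 0, 0, 0, 0, 0, 0, 0.3, 0, 0, 0, 0, 0, 0]
}}

```text
time: 19.53
position: [0.5921, -0.216, 0.3287]
tool_rot: [0.02, 0.982, 0.16, -0.097]
ft_force: [-4.0, -1.8, 2.6]
width: 0.511
grasp_force: 30.0
```

```bash
python3 up.py .05 -.0025
```

```text
t 19.5333 q [-0.017  0.392 -0.159  0.078 -1.206  1.876]
rot turns(6deg) [ 0.016 -0.018 -0.014]
shift units now-axes [-0.097  0.011  0.134] target-axes [-0.097  0.011  0.134] F [-4.032 -1.828  2.592] w 0.5106822395047321
blank bottom in jig mm [ 1.027 -0.184 52.75 ] up [-0.002  0.002  1.   ] n [ 1.    -0.001  0.002]
jig axes in tool [[ 0.98  -0.001 -0.198]
 [-0.003 -1.    -0.007]
 [-0.198  0.007 -0.98 ]]
```

The fence is at nominal x ≈ 0.3, so the true offset is about +1.7 mm. I'll back off 2.6 mm and lower into the guides.

>>> {"name": "jog_arm", "arguments": {
  "commands": [0.3, -0.11, 0, 0.022, 0, 0, 0, 0.3, 0, 0, 0, 0, 0, 0, 0.3, 0.02, 0, 0.12, 0, 0, 0, 0.3, 0.022, 0, 0.12, 0, 0, 0, 0.3, 0.024, 0, 0.12, 0, 0, 0, 0.3, 0.024, 0, 0.12, 0, 0, 0, 0.3, 0, 0, 0, 0, 0, 0]
}}

```text
time: 20.12
position: [0.5897, -0.2168, 0.3155]
tool_rot: [0.019, 0.982, 0.16, -0.097]
ft_force: [0.2, 1.3, -0.8]
width: 0.51
grasp_force: 30.0
```

>>> {"name": "jog_arm", "arguments": {
  "commands": [0.3, 0.024, 0, 0.12, 0, 0, 0, 0.3, 0.024, 0, 0.12, 0, 0, 0, 0.3, 0.024, 0, 0.12, 0, 0, 0, 0.3, 0, 0, 0, 0, 0, 0, 0.3, 0, 0, 0, 0, 0, 0]
}}

```text
time: 20.53
position: [0.5898, -0.217, 0.3071]
tool_rot: [0.02, 0.982, 0.16, -0.097]
ft_force: [-0.2, 0.3, -0.8]
width: 0.51
grasp_force: 30.0
```

```bash
python3 up.py .025 -.002
```

```text
t 20.5333 q [-0.019  0.407 -0.19   0.08  -1.159  1.874]
rot turns(6deg) [ 0.018 -0.03  -0.013]
shift units now-axes [0.044 0.004 0.244] target-axes [0.045 0.005 0.244] F [-0.193  0.349 -0.786] w 0.5097570349525515
blank bottom in jig mm [-1.068 -0.367 31.096] up [-0.003  0.002  1.   ] n [ 1.    -0.001  0.003]
jig axes in tool [[ 0.981 -0.001 -0.196]
 [-0.002 -1.    -0.007]
 [-0.196  0.007 -0.981]]
```

>>> {"name": "jog_arm", "arguments": {
  "commands": [0.3, 0.008, 0, 0.12, 0, 0, 0, 0.3, 0.02, 0, 0.12, 0, 0, 0, 0.3, 0.024, 0, 0.12, 0, 0, 0, 0.3, 0.024, 0, 0.12, 0, 0, 0, 0.3, 0, 0, 0, 0, 0, 0, 0.3, 0, 0, 0, 0, 0, 0]
}}

```text
time: 21.03
position: [0.5894, -0.2172, 0.2949]
tool_rot: [0.02, 0.982, 0.16, -0.097]
ft_force: [-0.6, -0.3, -0.5]
width: 0.511
grasp_force: 30.0
```

>>> {"name": "jog_arm", "arguments": {
  "commands": [0.3, 0.024, 0, 0.12, 0, 0, 0, 0.3, 0.024, 0, 0.12, 0, 0, 0, 0.3, 0.024, 0, 0.12, 0, 0, 0, 0.3, 0, 0, 0, 0, 0, 0, 0.3, 0, 0, 0, 0, 0, 0]
}}

```text
time: 21.45
position: [0.5894, -0.2172, 0.2857]
tool_rot: [0.02, 0.982, 0.16, -0.097]
ft_force: [0.3, -0.2, -0.4]
width: 0.512
grasp_force: 30.0
```

```bash
python3 up.py .00 -.002
```

```text
t 21.45 q [-0.019  0.427 -0.214  0.081 -1.116  1.871]
rot turns(6deg) [ 0.017 -0.029 -0.012]
shift units now-axes [ 0.091 -0.002  0.382] target-axes [ 0.092 -0.001  0.382] F [ 0.346 -0.176 -0.383] w 0.51161223567738
blank bottom in jig mm [-1.559 -0.473  9.717] up [-0.003  0.002  1.   ] n [ 1.    -0.001  0.003]
jig axes in tool [[ 0.981 -0.001 -0.196]
 [-0.002 -1.    -0.007]
 [-0.196  0.007 -0.98 ]]
```

In the channel with no force. I'll go on down slowly to touch.

>>> {"name": "jog_arm", "arguments": {
  "commands": [0.3, 0.02, 0, 0.1, 0, 0, 0, 0.3, 0.016, 0, 0.08, 0, 0, 0, 0.3, 0.008, 0, 0.04, 0, 0, 0, 0.3, 0, 0, 0, 0, 0, 0, 0.3, 0, 0, 0, 0, 0, 0]
}}

```text
time: 21.87
position: [0.5894, -0.2173, 0.2804]
tool_rot: [0.02, 0.982, 0.16, -0.097]
ft_force: [-0.4, 0.3, 0.0]
width: 0.513
grasp_force: 30.0
```

>>> {"name": "jog_arm", "arguments": {
  "commands": [0.3, 0.008, 0, 0.04, 0, 0, 0, 0.3, 0.008, 0, 0.04, 0, 0, 0, 0.3, 0, 0, 0, 0, 0, 0, 0.3, 0, 0, 0, 0, 0, 0]
}}

```text
time: 22.2
position: [0.5894, -0.2173, 0.2784]
tool_rot: [0.02, 0.982, 0.16, -0.097]
ft_force: [-0.5, 0.0, -1.1]
width: 0.512
grasp_force: 30.0
```

>>> {"name": "jog_arm", "arguments": {
  "commands": [0.3, 0.008, 0, 0.04, 0, 0, 0, 0.3, 0.008, 0, 0.04, 0, 0, 0, 0.3, 0, 0, 0, 0, 0, 0, 0.3, 0, 0, 0, 0, 0, 0]
}}

```text
time: 22.53
position: [0.5894, -0.2173, 0.2762]
tool_rot: [0.02, 0.982, 0.16, -0.097]
ft_force: [0.3, 0.6, -0.6]
width: 0.513
grasp_force: 30.0
```

```bash
python3 up.py .00 -.002
```

```text
t 22.5333 q [-0.02   0.436 -0.224  0.082 -1.096  1.869]
rot turns(6deg) [ 0.018 -0.032 -0.013]
shift units now-axes [ 0.016 -0.002  0.009] target-axes [ 0.016 -0.002  0.009] F [ 0.312  0.65  -0.62 ] w 0.5132098497883869
blank bottom in jig mm [-1.491 -0.587  0.208] up [-0.003  0.002  1.   ] n [ 1.    -0.001  0.003]
jig axes in tool [[ 0.981 -0.001 -0.196]
 [-0.002 -1.    -0.007]
 [-0.196  0.007 -0.981]]
```

>>> {"name": "jog_arm", "arguments": {
  "commands": [0.3, 0.008, 0, 0.04, 0, 0, 0, 0.3, 0.008, 0, 0.04, 0, 0, 0, 0.3, 0, 0, 0, 0, 0, 0, 0.3, 0, 0, 0, 0, 0, 0]
}}

```text
time: 22.87
position: [0.5894, -0.2173, 0.2742]
tool_rot: [0.02, 0.982, 0.16, -0.097]
ft_force: [0.2, -0.0, -1.0]
width: 0.514
grasp_force: 30.0
```

>>> {"name": "jog_arm", "arguments": {
  "commands": [0.3, 0.008, 0, 0.04, 0, 0, 0, 0.3, 0, 0, 0, 0, 0, 0, 0.3, 0, 0, 0, 0, 0, 0]
}}

```text
time: 23.12
position: [0.5895, -0.2173, 0.2733]
tool_rot: [0.02, 0.982, 0.16, -0.097]
ft_force: [0.8, -1.0, -0.5]
width: 0.512
grasp_force: 30.0
```

>>> {"name": "jog_arm", "arguments": {
  "commands": [0.3, 0.008, 0, 0.04, 0, 0, 0, 0.3, 0, 0, 0, 0, 0, 0, 0.3, 0, 0, 0, 0, 0, 0]
}}

```text
time: 23.37
position: [0.5895, -0.2173, 0.2722]
tool_rot: [0.02, 0.982, 0.16, -0.097]
ft_force: [-0.3, 0.4, -1.4]
width: 0.513
grasp_force: 30.0
```

>>> {"name": "jog_arm", "arguments": {
  "commands": [0.3, 0.008, 0, 0.04, 0, 0, 0, 0.3, 0, 0, 0, 0, 0, 0, 0.3, 0, 0, 0, 0, 0, 0]
}}

```text
time: 23.62
position: [0.5895, -0.2173, 0.2712]
tool_rot: [0.02, 0.982, 0.16, -0.097]
ft_force: [-0.0, -0.3, -0.7]
width: 0.512
grasp_force: 30.0
```

>>> {"name": "jog_arm", "arguments": {
  "commands": [0.3, 0.008, 0, 0.04, 0, 0, 0, 0.3, 0, 0, 0, 0, 0, 0, 0.3, 0, 0, 0, 0, 0, 0]
}}

```text
time: 23.87
position: [0.5894, -0.2173, 0.2702]
tool_rot: [0.02, 0.982, 0.16, -0.097]
ft_force: [0.6, 0.6, -0.0]
width: 0.511
grasp_force: 30.0
```

>>> {"name": "jog_arm", "arguments": {
  "commands": [0.3, 0.008, 0, 0.04, 0, 0, 0, 0.3, 0, 0, 0, 0, 0, 0, 0.3, 0, 0, 0, 0, 0, 0]
}}

```text
time: 24.12
position: [0.5895, -0.2173, 0.27]
tool_rot: [0.02, 0.982, 0.16, -0.096]
ft_force: [-2.2, 1.4, 5.4]
width: 0.511
grasp_force: 30.0
```

>>> {"name": "jog_arm", "arguments": {
  "commands": [0.3, 0.008, 0, 0.04, 0, 0, 0, 0.3, 0, 0, 0, 0, 0, 0, 0.3, 0, 0, 0, 0, 0, 0]
}}

```text
time: 24.37
position: [0.5895, -0.2173, 0.2699]
tool_rot: [0.02, 0.982, 0.16, -0.096]
ft_force: [-2.6, 2.8, 12.8]
width: 0.51
grasp_force: 30.0
```

The blank is seated: 13 N, and the height fits the earlier fence-top contact. I'll release it and retreat.

>>> {"name": "jog_arm", "arguments": {
  "commands": [0.75, -0.004, 0, -0.03, 0, 0, 0, 0.75, 0, 0, 0, 0, 0, 0, 0.75, 0, 0, 0, 0, 0, 0, 0.75, 0, 0, 0, 0, 0, 0, 0.75, 0, 0, 0, 0, 0, 0]
}}

```text
time: 24.78
position: [0.5895, -0.2174, 0.2687]
tool_rot: [0.02, 0.982, 0.16, -0.097]
ft_force: [-0.2, 0.1, -0.1]
width: 0.743
grasp_force: 0.0
```

>>> {"name": "jog_arm", "arguments": {
  "commands": [0.75, 0, 0, -0.3, 0, 0, 0, 0.75, 0, 0, -0.6, 0, 0, 0, 0.75, 0, 0, -0.9, 0, 0, 0, 0.75, 0, 0, -0.9, 0, 0, 0, 0.75, 0, 0, -0.9, 0, 0, 0, 0.75, 0, 0, -0.6, 0, 0, 0, 0.75, 0, 0, 0, 0, 0, 0, 0.75, 0, 0, 0, 0, 0, 0]
}}

```text
time: 25.45
position: [0.609, -0.21, 0.3731]
tool_rot: [0.02, 0.982, 0.16, -0.095]
ft_force: [0.4, 0.4, -0.3]
width: 0.748
grasp_force: 0.0
```

```bash
cat > lev.py <<'E'
from up import *
import sys
def lev(th,z,back=0,flip=1):
    # tool y tangential (+y = ahead, clockwise), z down; knob at angle th from pivot; back: metres behind the knob
    t=np.radians(th); r=np.array([np.cos(t),np.sin(t),0]); d=np.array([np.sin(t),-np.cos(t),0])
    p=np.array([-.03,0,0])+.078*r-back*d
    Y=flip*d; Z=np.array([0,0,-1.]); M=RJ@np.c_[np.cross(Y,Z),Y,Z]
    return M,O*[1,1,0]+RJ@p+[0,0,z+.159]
if __name__=="__main__":
    for f in(1,-1): print("flip",f); rep(*lev(float(sys.argv[1]),float(sys.argv[2]),0,f))
    for n in("scene","side"): cv2.imwrite(f"pics/{n}8.png",cv2.cvtColor(arm.get_image(n),4))
    for n in("scene","side"):
        c=[O+RJ@[x,yy,zz] for zz in(0,.12) for x,yy in((-7.5e-3,-.0225),(-7.5e-3,.0225),(.0115,.0225),(.0115,-.0225))]; print(n,proj(c,n,c2w(n)))
E
python3 lev.py 222 .17
```

```text
flip 1
t 25.45 q [-0.007  0.379 -0.069  0.073 -1.305  1.876]
rot turns(6deg) [ 2.277  0.767 22.893]
shift units now-axes [-5.083  2.122  2.822] target-axes [5.54  2.12  1.766] F [ 0.353  0.385 -0.281] w 0.7482032857675874
flip -1
t 25.45 q [-0.007  0.379 -0.069  0.073 -1.305  1.876]
rot turns(6deg) [-0.609  1.807 -6.994]
shift units now-axes [-5.083  2.122  2.822] target-axes [-5.54  -2.12   1.766] F [ 0.353  0.385 -0.281] w 0.7482032857675874
scene [[338.111 206.141]
 [334.523 211.884]
 [328.689 211.115]
 [332.414 205.409]
 [338.953 171.209]
 [335.271 176.194]
 [329.24  175.515]
 [333.07  170.563]]
side [[364.714 239.467]
 [351.731 235.926]
 [353.528 232.151]
 [366.408 235.627]
 [367.008 212.566]
 [353.283 209.076]
 [355.165 205.347]
 [368.776 208.77 ]]
```

>>> {"name": "jog_arm", "arguments": {
  "commands": [1, 0, 0, 0, 0.095, 0.032, 0.954, 1, 0, 0, 0, 0.095, 0.032, 0.954, 1, 0, 0, 0, 0.095, 0.032, 0.954, 1, 0, 0, 0, 0.095, 0.032, 0.954, 1, 0, 0, 0, 0.095, 0.032, 0.954, 1, 0, 0, 0, 0.095, 0.032, 0.954, 1, 0, 0, 0, 0.095, 0.032, 0.954, 1, 0, 0, 0, 0.095, 0.032, 0.954, 1, 0, 0, 0, 0.095, 0.032, 0.954, 1, 0, 0, 0, 0.095, 0.032, 0.954, 1, 0, 0, 0, 0.095, 0.032, 0.954, 1, 0, 0, 0, 0.095, 0.032, 0.954]
}}

```text
time: 26.55
position: [0.6085, -0.2101, 0.3706]
tool_rot: [0.013, 0.901, -0.429, -0.06]
ft_force: [0.7, 0.1, -0.5]
width: 0.999
grasp_force: 0.0
```

>>> {"name": "jog_arm", "arguments": {
  "commands": [1, 0, 0, 0, 0.095, 0.032, 0.954, 1, 0, 0, 0, 0.095, 0.032, 0.954, 1, 0, 0, 0, 0.095, 0.032, 0.954, 1, 0, 0, 0, 0.095, 0.032, 0.954, 1, 0, 0, 0, 0.095, 0.032, 0.954, 1, 0, 0, 0, 0.095, 0.032, 0.954, 1, 0, 0, 0, 0.095, 0.032, 0.954, 1, 0, 0, 0, 0.095, 0.032, 0.954, 1, 0, 0, 0, 0.095, 0.032, 0.954, 1, 0, 0, 0, 0.095, 0.032, 0.954, 1, 0, 0, 0, 0.095, 0.032, 0.954, 1, 0, 0, 0, 0.095, 0.032, 0.954]
}}

```text
time: 27.55
position: [0.6084, -0.2101, 0.3706]
tool_rot: [-0.002, -0.502, 0.865, 0.001]
ft_force: [-0.2, 0.1, -0.3]
width: 0.998
grasp_force: 0.0
```

```bash
python3 lev.py 222 .17 | head -4
```

```text
flip 1
t 27.55 q [-0.03   0.331 -0.108  0.    -1.135 -0.489]
rot turns(6deg) [ 0.032 -0.018 -0.055]
shift units now-axes [5.531 2.063 1.683] target-axes [5.522 2.101 1.666] F [-0.22   0.136 -0.281] w 0.9983556556945863
```

>>> {"name": "jog_arm", "arguments": {
  "commands": [1, 0.79, 0.3, 0.2, 0, 0, 0, 1, 0.79, 0.3, 0.2, 0, 0, 0, 1, 0.79, 0.3, 0.2, 0, 0, 0, 1, 0.79, 0.3, 0.2, 0, 0, 0, 1, 0.79, 0.3, 0.2, 0, 0, 0, 1, 0.79, 0.3, 0.2, 0, 0, 0, 1, 0.79, 0.3, 0.2, 0, 0, 0, 1, 0, 0, 0, 0, 0, 0, 1, 0, 0, 0, 0, 0, 0]
}}

```text
time: 28.4
position: [0.4942, -0.3053, 0.3365]
tool_rot: [-0.001, -0.505, 0.863, 0.001]
ft_force: [-0.5, -0.9, 0.2]
width: 1.0
grasp_force: 0.0
```

```bash
python3 lev.py 222 .107 | head -4; python3 - <<'E'
from lev import *
T=pose(arm.sense())@arm.camera_model("wrist")["tool_from_camera"]
w=cv2.cvtColor(arm.get_image("wrist"),4); cv2.imwrite("pics/wrist9.png",w)
for th in(218,222,226):
    t=np.radians(th); p=O*[1,1,0]+RJ@[-.03+.078*np.cos(t),.078*np.sin(t),.115]; print(th,proj([p],"wrist",T))
k=(w.max(2)<75).astype(np.uint8)
n,l,st,c=cv2.connectedComponentsWithStats(k); print([(list(map(int,st[i])),c[i].round()) for i in range(1,n) if st[i][4]>300])
E
```

```text
flip 1
t 28.4 q [-0.217  0.26  -0.294  0.    -1.021 -0.295]
rot turns(6deg) [ 0.032 -0.011  0.007]
shift units now-axes [-0.04  -0.022  2.821] target-axes [-0.037 -0.013  2.821] F [-0.479 -0.878  0.202] w 0.9998590271633008
218 [[322.031 223.219]]
222 [[314.765 222.977]]
226 [[307.498 223.213]]
[([600, 167, 39, 87, 1741], array([618., 213.])), ([0, 185, 640, 215, 53131], array([285., 321.])), ([301, 203, 27, 31, 643], array([314., 218.])), ([447, 233, 151, 81, 8804], array([526., 272.])), ([203, 235, 75, 30, 589], array([233., 254.])), ([387, 235, 82, 32, 608], array([408., 255.]))]
```

The knob blob sits at (314,218), against a prediction of (315,223). I'll descend and grip it.

>>> {"name": "jog_arm", "arguments": {
  "commands": [1, -0.02, 0, 0.6, 0, 0, 0, 1, -0.02, 0, 0.6, 0, 0, 0, 1, 0, 0, 0.6, 0, 0, 0, 1, 0, 0, 0.5, 0, 0, 0, 1, 0, 0, 0.4, 0, 0, 0, 1, 0, 0, 0.1, 0, 0, 0, 1, 0, 0, 0, 0, 0, 0]
}}

```text
time: 29.13
position: [0.4957, -0.3035, 0.2665]
tool_rot: [-0.001, -0.505, 0.863, 0.001]
ft_force: [0.3, 0.9, 0.4]
width: 0.998
grasp_force: 0.0
```

>>> {"name": "jog_arm", "arguments": {
  "commands": [0.15, 0, 0, 0, 0, 0, 0, 0.15, 0, 0, 0, 0, 0, 0, 0.15, 0, 0, 0, 0, 0, 0, 0.15, 0, 0, 0, 0, 0, 0, 0.15, 0, 0, 0, 0, 0, 0, 0.15, 0, 0, 0, 0, 0, 0, 0.15, 0, 0, 0, 0, 0, 0, 0.15, 0, 0, 0, 0, 0, 0, 0.15, 0, 0, 0, 0, 0, 0, 0.15, 0, 0, 0, 0, 0, 0]
}}

```text
time: 29.97
position: [0.4954, -0.3038, 0.2671]
tool_rot: [-0.001, -0.504, 0.864, 0.001]
ft_force: [0.1, -0.7, 0.3]
width: 0.3
grasp_force: 0.0
```

```bash
python3 lev.py 222 .107 | head -4
```

```text
flip 1
t 29.9667 q [-0.214  0.332 -0.374  0.    -0.867 -0.3  ]
rot turns(6deg) [ 0.017 -0.009 -0.006]
shift units now-axes [0.038 0.003 0.045] target-axes [0.038 0.003 0.045] F [ 0.101 -0.716  0.313] w 0.3001355998375534
```

>>> {"name": "jog_arm", "arguments": {
  "commands": [0.1, 0, 0, 0, 0, 0, 0, 0.1, 0, 0, 0, 0, 0, 0, 0.1, 0, 0, 0, 0, 0, 0, 0.1, -0.006, 0.196, 0, 0, 0, 0.6, 0.1, -0.006, 0.196, 0, 0, 0, 0.6, 0.1, -0.006, 0.196, 0, 0, 0, 0.6, 0.1, -0.006, 0.196, 0, 0, 0, 0.6, 0.1, -0.006, 0.196, 0, 0, 0, 0.6, 0.1, 0, 0, 0, 0, 0, 0]
}}

```text
time: 30.82
position: [0.4761, -0.2882, 0.2672]
tool_rot: [-0.001, -0.362, 0.932, 0.0]
ft_force: [1.7, 0.3, -2.9]
width: 0.242
grasp_force: 30.0
```

```bash
python3 lev.py 204 .107 | head -4
```

```text
flip 1
t 30.8167 q [-0.193  0.296 -0.428 -0.    -0.848 -0.638]
rot turns(6deg) [ 0.01  -0.006 -0.034]
shift units now-axes [ 0.044 -0.027  0.047] target-axes [ 0.044 -0.027  0.047] F [ 1.713  0.263 -2.942] w 0.2420257027951068
```

The lever follows, so I'll continue round.

>>> {"name": "jog_arm", "arguments": {
  "commands": [0.1, -0.005, 0.196, 0, 0, 0, 0.6, 0.1, -0.005, 0.196, 0, 0, 0, 0.6, 0.1, -0.005, 0.196, 0, 0, 0, 0.6, 0.1, -0.005, 0.196, 0, 0, 0, 0.6, 0.1, -0.005, 0.196, 0, 0, 0, 0.6, 0.1, -0.005, 0.196, 0, 0, 0, 0.6, 0.1, -0.005, 0.196, 0, 0, 0, 0.6, 0.1, -0.005, 0.196, 0, 0, 0, 0.6, 0.1, -0.005, 0.196, 0, 0, 0, 0.6, 0.1, -0.005, 0.196, 0, 0, 0, 0.6, 0.1, -0.005, 0.196, 0, 0, 0, 0.6, 0.1, 0, 0, 0, 0, 0, 0]
}}

```text
time: 31.92
position: [0.4568, -0.2398, 0.2672]
tool_rot: [0.0, -0.025, 1.0, -0.0]
ft_force: [6.2, -2.0, -7.5]
width: 0.244
grasp_force: 30.0
```

```bash
python3 lev.py 164.4 .107 | head -4
```

```text
flip 1
t 31.9167 q [-0.102  0.235 -0.517  0.    -0.818 -1.418]
rot turns(6deg) [-0.002  0.008 -0.019]
shift units now-axes [ 0.063 -0.037  0.049] target-axes [ 0.063 -0.037  0.049] F [ 6.232 -2.001 -7.476] w 0.24369077434266415
```

>>> {"name": "jog_arm", "arguments": {
  "commands": [0.1, -0.012, 0.196, 0, 0, 0, 0.6, 0.1, -0.012, 0.196, 0, 0, 0, 0.6, 0.1, -0.012, 0.196, 0, 0, 0, 0.6, 0.1, -0.01, 0.196, 0, 0, 0, 0.6, 0.1, -0.01, 0.196, 0, 0, 0, 0.6, 0.1, -0.01, 0.196, 0, 0, 0, 0.6, 0.1, -0.008, 0.196, 0, 0, 0, 0.6, 0.1, -0.006, 0.196, 0, 0, 0, 0.6, 0.1, 0, 0, 0, 0, 0, 0]
}}

```text
time: 32.77
position: [0.4654, -0.2024, 0.2672]
tool_rot: [0.0, 0.224, 0.975, -0.001]
ft_force: [6.0, -6.3, -8.3]
width: 0.244
grasp_force: 30.0
```

```bash
python3 lev.py 126 .107 | head -4
```

```text
flip 1
t 32.7667 q [-0.022  0.223 -0.535  0.002 -0.813 -2.002]
rot turns(6deg) [-0.01   0.007  1.583]
shift units now-axes [0.041 0.467 0.048] target-axes [0.117 0.454 0.048] F [ 5.973 -6.252 -8.347] w 0.24432940393140748
```

>>> {"name": "jog_arm", "arguments": {
  "commands": [0.1, -0.006, 0.16, 0, 0, 0, 0.5, 0.1, -0.006, 0.16, 0, 0, 0, 0.5, 0.1, -0.006, 0.16, 0, 0, 0, 0.5, 0.1, 0, 0.05, 0, 0, 0, 0, 0.1, 0, 0, 0, 0, 0, 0, 0.1, 0, 0, 0, 0, 0, 0]
}}

```text
time: 33.37
position: [0.4713, -0.193, 0.2672]
tool_rot: [-0.001, 0.298, 0.955, -0.002]
ft_force: [3.3, -21.3, -9.1]
width: 0.246
grasp_force: 30.0
```

```bash
python3 lev.py 126 .107 | head -4; python3 -c "
from lev import *
p=pose(arm.sense()); j=RJ.T@(p[:3,3]-O)-[-.03,0,0]; print(np.degrees(np.arctan2(j[1],j[0])),np.hypot(j[0],j[1]), 'F tangential/radial in tool',p[:3,:3].T@arm.sense()['ft_force'])"
```

```text
flip 1
t 33.3667 q [-0.001  0.226 -0.532  0.005 -0.815 -2.178]
rot turns(6deg) [-0.043  0.     0.123]
shift units now-axes [0.09  0.011 0.048] target-axes [0.09  0.01  0.048] F [  3.345 -21.292  -9.099] w 0.24554232872263576
126.19698700033312 0.07575415999216321 F tangential/radial in tool [-15.242 -15.168   8.918]
```

>>> {"name": "jog_arm", "arguments": {
  "commands": [0.1, -0.06, 0.06, 0, 0, 0, 0, 0.1, -0.03, 0.06, 0, 0, 0, 0, 0.1, 0, 0, 0, 0, 0, 0, 0.1, 0, 0, 0, 0, 0, 0]
}}

```text
time: 33.8
position: [0.4724, -0.1927, 0.267]
tool_rot: [-0.004, 0.298, 0.955, -0.004]
ft_force: [-6.7, -26.0, 0.1]
width: 0.251
grasp_force: 30.0
```

```bash
python3 -c "
from lev import *
p=pose(arm.sense()); j=RJ.T@(p[:3,3]-O)-[-.03,0,0]; print(np.degrees(np.arctan2(j[1],j[0])),np.hypot(j[0],j[1]), 'F tangential/radial in tool',p[:3,:3].T@arm.sense()['ft_force'])"
```

```text
125.48441053818635 0.07503111380453603 F tangential/radial in tool [ -9.342 -25.208   0.127]
```

The lever is at the stop: 25 N and hardly any travel. I'll release and retreat.

>>> {"name": "jog_arm", "arguments": {
  "commands": [0.8, 0, 0, 0, 0, 0, 0, 0.8, 0, 0, 0, 0, 0, 0, 0.8, 0, 0, 0, 0, 0, 0, 0.8, 0, 0, 0, 0, 0, 0, 0.8, 0, 0, 0, 0, 0, 0, 0.8, 0, 0, -0.3, 0, 0, 0, 0.8, 0, 0, -0.8, 0, 0, 0, 0.8, 0, 0, -1, 0, 0, 0, 0.8, 0, 0, -1, 0, 0, 0, 0.8, 0, 0, -1, 0, 0, 0, 0.8, 0, 0, 0, 0, 0, 0, 0.8, 0, 0, 0, 0, 0, 0]
}}

```text
time: 34.8
position: [0.475, -0.1894, 0.3718]
tool_rot: [0.001, 0.299, 0.954, 0.0]
ft_force: [-1.0, -0.1, -0.6]
width: 0.8
grasp_force: 0.0
```

```bash
python3 - <<'E'
from lev import *
s=arm.sense();T=pose(s)@arm.camera_model("wrist")["tool_from_camera"]; print(s["position"],s["width"],s["ft_force"])
w=cv2.cvtColor(arm.get_image("wrist"),4); cv2.imwrite("pics/wrist10.png",w)
for th in(126,130,136):
    t=np.radians(th); p=O*[1,1,0]+RJ@[-.03+.078*np.cos(t),.078*np.sin(t),.115]; print(th,proj([p],"wrist",T))
k=(w.max(2)<75).astype(np.uint8)
n,l,st,c=cv2.connectedComponentsWithStats(k); print([(list(map(int,st[i])),c[i].round()) for i in range(1,n) if st[i][4]>300])
for n in("scene","side"): cv2.imwrite(f"pics/{n}10.png",cv2.cvtColor(arm.get_image(n),4))
# blank check in side/scene: differences against the start picture inside a small window
for n in("scene","side"):
    a=cv2.imread(f"pics/{n}0.png").astype(int);b=cv2.imread(f"pics/{n}10.png").astype(int)
    c=[O+RJ@[x,yy,zz] for zz in(.07,.12) for x,yy in((-7.5e-3,-.0225),(-7.5e-3,.0225),(.0115,.0225),(.0115,-.0225))]
    q=proj(c,n,c2w(n)); x0,y0=q.min(0).astype(int)-5; x1,y1=q.max(0).astype(int)+6
    print(n,q.round(1).tolist(),x0,y0); 
    for r in b[y0:y1,x0:x1,2]-b[y0:y1,x0:x1,0]: print(" ".join(f"{v:4d}" for v in r))
E
```

```text
[ 0.475 -0.189  0.372] 0.7996686220818923 [-0.962 -0.114 -0.641]
126 [[308.86  206.127]]
130 [[302.557 206.272]]
136 [[293.183 207.278]]
[([297, 191, 23, 26, 464], array([308., 204.])), ([331, 209, 248, 106, 9951], array([493., 272.])), ([0, 234, 640, 166, 46293], array([316., 333.])), ([235, 235, 22, 28, 383], array([248., 252.])), ([360, 235, 83, 39, 1060], array([396., 262.]))]
scene [[338.6, 186.0], [335.0, 191.3], [329.0, 190.6], [332.8, 185.4], [339.0, 171.2], [335.3, 176.2], [329.2, 175.5], [333.1, 170.6]] 324 165
  73   74   73   75   74   74   71   73   73   74   75   54   17   15   20   22   21   21   28   47
  73   74   73   73   72   74   72   72   76   72   73   55   21   17   20   22   21   19   27   45
  74   73   75   73   70   71   73   75   73   78   72   70   52   30   20   21   20   21   27   46
  73   73   72   72   73   74   72   72   72   76   74   72   71   57   31   21   24   27   34   46
  75   72   73   73   72   71   73   72   73   73   73   73   75   74   56   41   37   43   43   46
 103   99   92   75   77   72   74   71   74   74   75   75   74   76   7
[... 6118 characters left out ...]
   48   47   48   55   60
  80   91   89   61   24   15   52   81   81   74   72   75   75   80   79   82   83   85   87   75   65   52   48   48   55   73   75
  63   71   65   36   15   11   41   63   59   45   45   50   53   65   75   79   83   87   86   78   60   53   52   50   58   80   81
  62   60   51   27   12   25   37   40   32   15    9   11   20   35   53   67   77   80   83   75   61   54   46   49   59   81   77
  78   71   51   38   22   19   25   21   14    8   -1   -1    8   12   28   59   63   74   81   73   60   43   28   39   55   78   72
  51   41   23   18   20   18   16   18   14    7    4    2    7   14   22   49   57   64   71   69   45   21   22   41   63   83   75
```

The knob sits at 126°, which is the stop, and the blank's edges and top match the seated prediction. Handing in.

```bash
python3 -c "
from plant import arm
print(arm.hand_in())"
```

```text
the job is handed in; nothing more can be done
None
```

I handed the job in at about 35 s: the blank stands seated in the jig's channel and the cam lever is over at its stop, but the hand-in gave no verdict, I couldn't measure the cam's own force on the blank, and on the way down the blank briefly caught the fence top at about 25 N.

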